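# Stack the small tub on the large one and square the stack into the rack corner

### The job

Set the small lidded tub upright on the large one, with its four feet down in the recesses of the large tub's lid, while the large tub is still out in front of the steel rack's shelf. Then slide the stack along the counter, without lifting the large tub, under the shelf and into the rack's corner, until the large tub stands square and flush against both steel upstands with the small tub still seated on it. Leave the other things on the counter where they are.

Things in the scene. Friction and masses are not known exactly. Their poses are not given: they have to be found in the camera images.
- rack: Fixed steel rack. Origin: on the counter in the inner corner of its two upstands; z up, +x into the back upstand, +y into the side upstand; the corner's free space is x<0, y<0. Inner faces: back one in the plane x=0 (y -250 to 0 mm), side one in the plane y=0 (x -280 to 0). Upstands polished, 6 mm thick, 30 mm high. Two posts behind the back one carry an open shelf of bars over the corner.
- shelf_front (a point): Middle of the shelf's front bar, axes as the rack: rack x=-122, y=-125, height 180 mm. Bars at this height cover rack x -126 to +13, y -250 to 0, lowest point 176 mm. With the large tub home, the bar stands 36 mm nearer the robot than the tub's near face: push the last part with the tool tilted 30 to 50 degrees, fingers pointing down and in under the bar.
- large_tub: Large loose tub, steel, white fixed lid, 90 (own x) by 130 (own y) by 50 mm high, about 0.26 kg. Origin: centre of underside, z up. Same when turned half round. Home in the corner, its x along the rack's x, its origin is at rack x=-45, y=-65 mm. Starts in front of the shelf on the open side of the side upstand. Slides under a few newtons; push low, 20 to 35 mm above the counter.
- lid_top (a point): Centre of the large tub's flat lid top, 50 mm above its underside, axes as the tub. Four square recesses 18 by 18 mm, 5 mm deep, are centred at x=+-20, y=+-34 mm from here.
- small_tub: Small loose tub, steel, white fixed lid, 60 (own x: grasp this way) by 90 (own y) by 42 mm high, about 0.13 kg. Origin: centre, at the underside of its feet. Four feet 12 mm across, 6 mm high, at x=+-20, y=+-34 mm. Same when turned half round. Seated, it is centred on the large tub, long sides alike, origin 45 mm above the large tub's, 3 mm play each way. Starts far right or left.
- tumbler: Empty steel tumbler, 70 mm wide, 95 mm high, to be left alone. Origin: centre of its underside.
- dish: Small white ceramic dish, 90 mm wide, 25 mm high, to be left alone. Origin: centre of its underside.
- pepper_grinder: Clear acrylic pepper grinder with a steel head, 54 mm wide, 160 mm high, to be left alone. Origin: centre of its underside.
- spoon: Steel spoon lying on the counter, 160 mm long along its own x, to be left alone.
Not all that is in view belongs to the job. What is shaped like the small_tub but yellow is not meant.

How it is judged:
By the outcome, as a careful person would: the job done as asked, in the order asked, and still so for the second after the job is handed in, with the robot touching nothing.
It also fails if it takes over 72 s, if anything falls off the work surface, if the arm or the gripper's body presses on something with over 40 N, if the wrist force passes 120 N, or if a joint passes its speed limit or range.

### The arm

A 7-joint arm with a two-finger parallel gripper is mounted at the origin on the work surface. World frame = base frame: x ahead of the robot, y to its left, z up, the work surface at z = 0. Lengths are in m, angles in rad, forces in N, time in s.
With the tool pointing down it reaches from about 0.4 to 0.875 m from the base axis. Payload 19.3 kg.
Tool frame: the origin (TCP) lies at the very end of the fingers, on their centre line; the grasp point (between the pads) lies 19 mm behind it; z points along the fingers, y is the direction in which the jaws open and shut (so a half turn about z gives the same grasp; the last joint's range is limited). The gripper opens to 85 mm and grips with 20 to 120 N. Pads are 22 mm wide; open, the fingers measure 114 mm over their backs; the gripper's body (76 mm by 85 mm) begins 54 mm behind the grasp point. The pads swing forward as they close: fully open they stand 13 mm farther back than shut.
Start: joints at [-1.236, 0.521, -0.036, 1.599, 0.021, 1.021, -0.113], TCP at [0.246, 0.574, 0.202] pointing down, gripper open.
Joint ranges: [-2.91, 2.91], [-0.3, 2.13], [-1.5, 1.42], [0.17, 2.43], [-1.26, 4.41], [0.16, 1.93], [-2.52, 2.52]. Speed limits (rad/s): [1.89, 1.89, 2.39, 2.39, 3.01, 3.01, 3.01].

### API

Orientations are given as [roll, pitch, yaw] about the fixed x, y, z axes, in that order (R = Rz(yaw) Ry(pitch) Rx(roll)).
In Python, from workcell import bot, vision, job_done gives the robot as it stands.
- The arm moves only by the tool arm_command, never from a script. Its arguments are lists of equal length, an entry for each row: "gripper": the finger opening in cm, from 0 to 8.54; "slide": the shift along the tool's x, y, z in cm, a list of three; "turn": the turn, a rotation vector about the tool's x, y, z in degrees, a list of three. A call has 1 to 5 rows; each row is the pose to reach, as a shift and turn from the pose commanded when the call began, along the tool's axes at that moment; what a row does not reach only later rows make up. A row lasts 1/8 s, in which the tool goes at most 62.5 mm and 10.7 degrees, less where a joint would pass 70% of its speed; a pose out of reach is approached as far as the arm can. A call with a gripper value outside its range is refused whole. The fingers move at their own pace and stop on an object; "force" is the grip in N (left out, the last holds). Time passes only in rows, so rows that repeat a pose let the fingers close. It gives the time, the measured TCP pose, the force and the opening at its end, in the units of the state.
- bot.observe(): the state, without advancing time (a new reading comes with each control period).
- vision.grab_frame(name): name is "scene" or "top"; returns the picture (420x560x3 uint8, blue, green, red); there is no depth.
- vision.camera_model(name): a dict with "mtx" (3x3 intrinsics, pixels), "T" (4x4, takes a point from camera to world coordinates). Camera axes: x right, y down, z forward; pixel columns grow to the right and rows downward; lengths in m; the calibration is good to about 2 mm. A picture is of the moment at which its call begins. camera_model takes no time and is no camera call.
- job_done(): hands the job in, once; it reports no verdict.
The state is a dict: "clock": time; "qpos": joint angles; "qd": joint speeds; "joint_efforts": joint torques, N m; "position": TCP position; "tool_rot": TCP orientation; "force": force on the tool from outside, world axes, zero at the start; "moment": the same for the moment, N m; "grip_width": finger opening in m.
Only numpy, scipy, OpenCV 4.12 (cv2) and the standard library are available. Lean on these libraries where they do the work, as an engineer would, in place of code of your own. Each camera call takes 0.05 s, during which the arm holds its last target. There are 200 camera calls.

## Working session

There is one attempt and no reset: what is moved stays moved. The work goes in short steps, Python scripts to look and compute and a tool call to move; the robot and the scene stay as the last step left them, time stands still between calls to the robot, and variables do not carry over. Pictures are saved under pics/ and viewed, about 8 in all and at most 12, crops included, and the job is handed in when it is done.

Besides the shell and the picture viewer there is one more tool, called after ">>>" as name(argument=value, ...) on one line, values as JSON. arm_command: Moves the arm, as the interface text tells. Its arguments: {"type":"object","properties":{"gripper":{"type":"array","items":{"type":"number"}},"slide":{"type":"array","items":{"type":"array","items":{"type":"number"}}},"turn":{"type":"array","items":{"type":"array","items":{"type":"number"}}},"force":{"type":"number"}},"required":["gripper","slide","turn"]}

```bash
ls; mkdir -p pics
python3 - <<'E'
from workcell import bot, vision
import cv2,numpy as np
for n in("scene","top"):
    cv2.imwrite(f"pics/{n}0.png",cv2.resize(vision.grab_frame(n),(784,588),interpolation=cv2.INTER_CUBIC))
    m=vision.camera_model(n);print(n,np.round(m["mtx"],1).tolist(),np.round(m["T"],3).tolist())
s=bot.observe();print(s["clock"],s["position"],s["tool_rot"],s["grip_width"],s["force"])
E
```

```text
pics
scene [[398.9, 0.0, 276.4], [0.0, 398.9, 205.6], [0.0, 0.0, 1.0]] [[-0.874, 0.311, -0.372, 0.941], [0.485, 0.526, -0.699, 0.732], [-0.021, -0.791, -0.611, 0.778], [0.0, 0.0, 0.0, 1.0]]
top [[485.3, 0.0, 281.5], [0.0, 485.3, 209.0], [0.0, 0.0, 1.0]] [[0.018, -0.985, 0.17, 0.311], [-1.0, -0.02, -0.009, -0.033], [0.012, -0.17, -0.985, 1.603], [0.0, 0.0, 0.0, 1.0]]
0.1 [0.24604108 0.57420561 0.20130502] [-3.14063274e+00  7.08347498e-05  2.73684950e+00] 0.08554242300569567 [-0.30175585  0.72705523  0.11604559]
```

View pics/scene0.png

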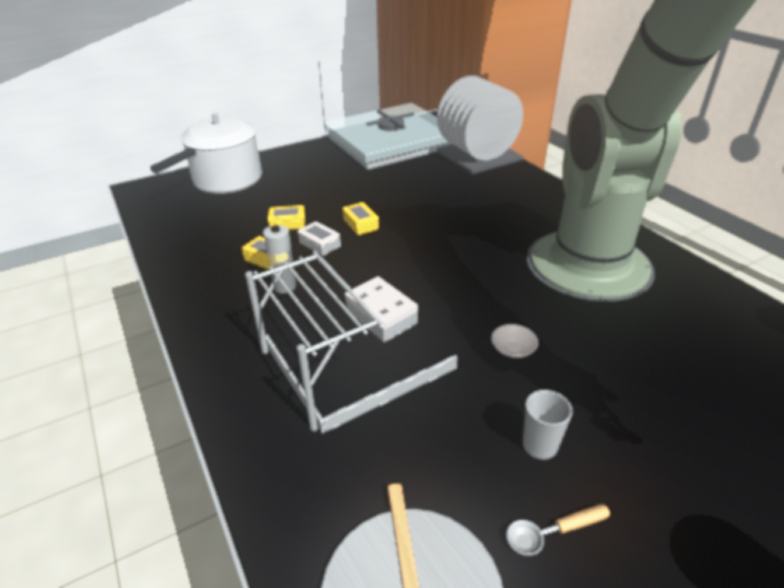

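View pics/top0.png

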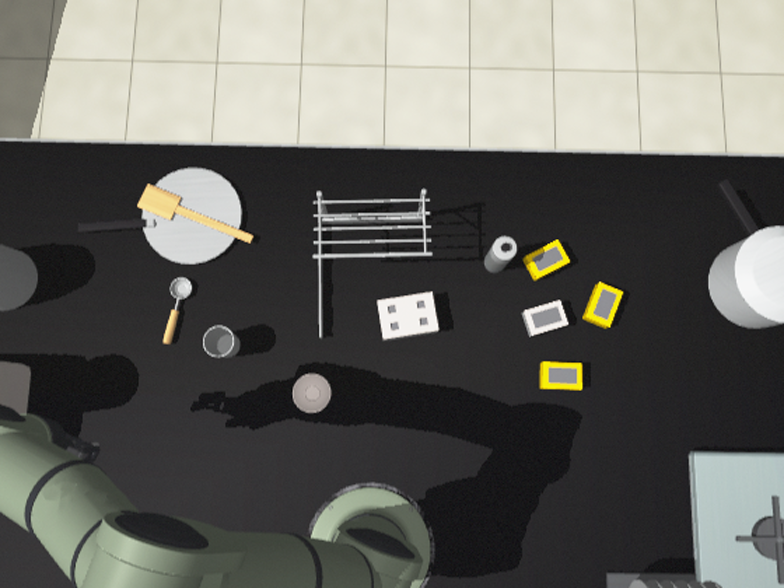

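The top view (784x588) shows the rack at (320-430,190-340), with the side upstand at column 321. The large tub is at (408,315). Candidates for the small tub are white (545,317) and yellow (547,259), (603,304) and (561,376); I choose the white one. The grinder is at (500,254), the dish at (312,393) and the tumbler at (221,341).

```bash
cat > h.py <<'E'
import numpy as np,cv2
from workcell import bot,vision
def ray(n,uv,z):
    m=vision.camera_model(n);T=m["T"];d=T[:3,:3]@np.linalg.solve(m["mtx"],[uv[0],uv[1],1.]);o=T[:3,3]
    return o+d*(z-o[2])/d[2]
def proj(n,P):
    m=vision.camera_model(n);T=m["T"];p=(np.asarray(P,float)-T[:3,3])@T[:3,:3];q=p@m["mtx"].T
    return q[...,:2]/q[...,2:]
def mask(im):
    h=cv2.cvtColor(im,cv2.COLOR_BGR2HSV);return ((h[...,1]<40)&(h[...,2]>175)).astype(np.uint8)*255
def rect(im,box,z,n="top"):
    x0,y0,x1,y1=box;m=np.zeros(im.shape[:2],np.uint8);m[y0:y1,x0:x1]=mask(im)[y0:y1,x0:x1]
    c=max(cv2.findContours(m,cv2.RETR_EXTERNAL,cv2.CHAIN_APPROX_NONE)[0],key=cv2.contourArea)[:,0]
    W=np.array([ray(n,p,z)[:2] for p in c])*1000
    (cx,cy),(w,h),a=cv2.minAreaRect(W.astype(np.float32))
    if w>h:w,h,a=h,w,a-90      # a: direction of short side
    a=(a+90)%180-90
    return np.round([cx,cy,w,h,a],1)
E
python3 - <<'E'
from h import *
im=vision.grab_frame("top")
print("small",rect(im,(365,205,415,248),.042))
print("large",rect(im,(262,200,322,250),.050))
c=im[130:250,215:420];c=cv2.resize(c,None,fx=3.9,fy=3.9,interpolation=cv2.INTER_CUBIC);print(c.shape)
cv2.imwrite("pics/c1.png",c)
E
```

```text
small [ 529.5 -399.1   61.    91.1   17.7]
large [527.5 -78.   91.5 129.7  10.3]
(468, 800, 3)
```

View pics/c1.png

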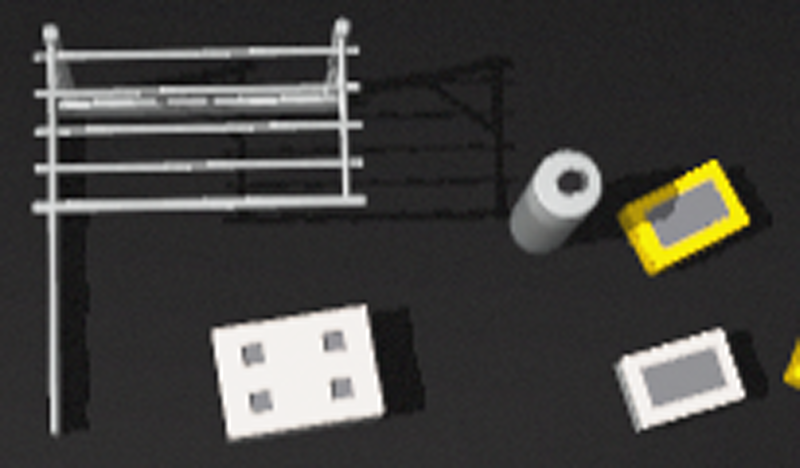

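The crop confirms the choice: white rim with a grey panel at (682,380), the other two in view being yellow. Next is the rack's pose from the side upstand, its end and the shelf bar.

Run:
```python
from h import *
f=lambda x,y,z:(ray("top",((x+.5)/3.9+214.5,(y+.5)/3.9+129.5),z)*1000).round(1)
print("side top (z30)",f(52,212,.03),f(55,432,.03))
print("back top",f(60,103,.03),f(335,103,.03))
print("bar",f(35,207,.18),f(365,201,.18), "2nd..",f(35,57,.18),f(357,50,.18))
print("grinder head",f(570,181,.16),"dish",(ray("top",(312/1.4,393/1.4),.025)*1000).round(),"tumbler",(ray("top",(221/1.4,341/1.4),.095)*1000).round())
# sub-pixel side line and back upstand from scene view too
im=vision.grab_frame("top").astype(float).max(2)
R=np.arange(188,238,4)
C=[ (lambda w:(w*np.arange(222,236)).sum()/w.sum())(np.clip(im[r,222:236]-90,0,None)) for r in R]
P=np.array([ray("top",(c,r),.03)*1000 for c,r in zip(C,R)]);k=np.polyfit(P[:,0],P[:,1],1)
print("side line y=",k,"yaw",np.degrees(np.arctan(k[0])),"resid",np.abs(P[:,1]-np.polyval(k,P[:,0])).max())
col=im[205:250,229];print(col.round()[20:])
B=[]
for u in range(235,300,4):
    w=np.clip(im[150:162,u]-90,0,None);print(u,im[150:162,u].astype(int))
c=vision.grab_frame("scene")[170:315,165:345]
cv2.imwrite("pics/s1.png",cv2.resize(c,None,fx=4,fy=4,interpolation=cv2.INTER_CUBIC))
```

```text
side top (z30) [662.8 131.7  30. ] [475.3 122.4  30. ]
back top [758.7 128.4  30. ] [ 763.7 -107.8   30. ]
bar [632.9 129.2 180. ] [ 642.9 -124.8  180. ] 2nd.. [752.7 133.7 180. ] [ 763.8 -117.5  180. ]
grinder head [ 666.9 -286.8  160. ] dish [345. 137.  25.] tumbler [454. 335.  95.]
side line y= [4.58295369e-02 1.01645130e+02] yaw 2.624002962740925 resid 0.46641190675012467
[131. 129. 130. 137. 143. 144. 145. 146. 147. 148. 150. 152. 153. 152.
 154. 135.  91.  60.  47.  48.  47.  46.  47.  49.  46.]
235 [ 35  40  68 173 171 131 217 203 104  79  34  27]
239 [ 39  36  75 177 175 183 219 158 104  80  41  40]
243 [ 39  38  77 179 175 172 216 163 102  79  41  41]
247 [ 40  35 109 183 163 177 214 151 103  79  40  40]
251 [ 30  23 111 149 113 157 188 132 101  79  39  43]
255 [ 25  27 114 150 110  98 139 130  93  68  36  46]
259 [ 23  22 175 199 105 160 171  97  93  69  39  52]
263 [ 22  24 170 185  83 162 175 104  81  60  42  64]
267 [ 23  30 170 181  95 170 172  97  85  46  35  74]
271 [ 29  42 173 180  93 183 179  92  89  59  33  74]
275 [ 29  33 173 178  91 181 183 105  87  47  24 108]
279 [ 37  44 175 181 126 213 200 105  86  43  18 112]
283 [ 38  62 172 170 131 216 200  98  85  42  36 117]
287 [ 39  70 175 174 181 219 158 104  79  31  23 173]
291 [ 34  73 179 176 172 217 166 103  80  33  32 171]
295 [ 38 110 184 164 177 213 153 101  78  29  31 170]
299 [144 161 176 146 171 190 134  95  68  31  36 174]
```

View pics/s1.png

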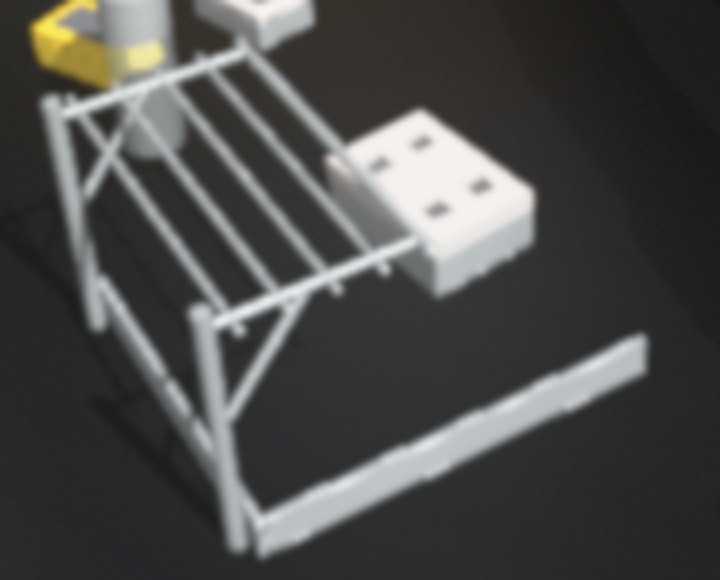

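The scene view shows the rack's corner near (260,530) in the crop, the side upstand running to (645,355), and the large tub in the open. Two estimates of the corner agree: about (754.5, 133) mm, yaw about 2.5°. Now a helper for move numbers.

```bash
cat >> h.py <<'E'
from scipy.spatial.transform import Rotation as Ro
def go(*tg):
    s=bot.observe();p=s["position"];R=Ro.from_euler("xyz",s["tool_rot"])
    print("now",(p*1000).round(1),R.as_euler("xyz",degrees=True).round(1),"F",s["force"].round(1),"w",round(s["grip_width"]*1000,1),"t",round(s["clock"],2),"q",s["qpos"].round(2))
    for x,y,z,yaw,*pt in tg:   # mm, deg ; pt = tilt about tool y-ish (deg)
        Rt=Ro.from_euler("xyz",[180,0,yaw],degrees=True)
        if pt: Rt=Rt*Ro.from_euler("y",pt[0],degrees=True)
        print("slide",(R.inv().apply(np.array([x,y,z])-p*1000)/10).round(2).tolist(),"turn",np.degrees((R.inv()*Rt).as_rotvec()).round(1).tolist())
C=np.array([754.5,133.]);YAW=2.5
def rk(x,y):
    c,s=np.cos(np.radians(YAW)),np.sin(np.radians(YAW));return C+np.array([c*x-s*y,s*x+c*y])
def inv(w):
    c,s=np.cos(np.radians(YAW)),np.sin(np.radians(YAW));d=np.array(w)-C;return np.array([c*d[0]+s*d[1],-s*d[0]+c*d[1]])
E
python3 -c "
from h import *
go((480,330,250,145),(560,80,250,125),(560,-200,250,115),(529.5,-399,150,107.7))"
```

```text
now [246.1 574.3 201.5] [-180.     0.   156.8] F [-0.5 -1.2  0.2] w 85.5 t 0.25 q [-1.24  0.52 -0.04  1.6   0.02  1.02 -0.11]
slide [-31.12, -13.25, -4.84] turn [-0.0, 0.0, 11.8]
slide [-48.32, -33.08, -4.83] turn [-0.0, 0.0, 31.8]
slide [-59.35, -58.81, -4.81] turn [-0.0, 0.0, 41.8]
slide [-64.39, -78.3, 5.2] turn [-0.0, 0.0, 49.1]
```

>>> arm_command(gripper=[8.54,8.54,8.54,8.54,8.54], slide=[[-7,-3,-4.8],[-13,-5.5,-4.8],[-19,-8,-4.8],[-25,-11,-4.8],[-30,-13.5,-4.8]], turn=[[0,0,2],[0,0,4],[0,0,6],[0,0,9],[0,0,12]])

```text
clock: 0.88
position: [0.4522, 0.3512, 0.2498]
tool_rot: [3.141, 0.0, 2.526]
force: [0.1, 1.3, -0.9]
grip_width: 0.0851
```

```bash
python3 -c "
from h import *
go((560,80,250,125),(560,-200,250,115),(529.5,-399,150,107.7))"
```

```text
now [452.2 351.2 249.8] [180.    0.  144.7] F [ 0.1  1.3 -0.9] w 85.1 t 0.88 q [-0.82  0.39  0.08  1.69 -0.04  1.06  0.22]
slide [-24.46, -15.91, -0.02] turn [0.0, 0.0, 19.7]
slide [-40.64, -38.76, -0.03] turn [0.0, -0.0, 29.7]
slide [-49.64, -56.77, 9.97] turn [0.0, -0.0, 37.0]
```

>>> arm_command(gripper=[8.54,8.54,8.54,8.54,8.54], slide=[[-5,-3,0],[-10,-6,0],[-15,-9.2,0],[-19,-12,0],[-23,-15,0]], turn=[[0,0,4],[0,0,8],[0,0,12],[0,0,16],[0,0,20]])

```text
clock: 1.5
position: [0.5529, 0.0961, 0.2497]
tool_rot: [3.141, -0.0, 2.176]
force: [0.3, -0.1, 0.4]
grip_width: 0.0852
```

>>> arm_command(gripper=[8.54,8.54,8.54,8.54,8.54], slide=[[-5,-3.5,0],[-10,-7,0],[-15,-10.5,0],[-20,-14,0],[-23.5,-17,0]], turn=[[0,0,2],[0,0,4],[0,0,6],[0,0,8],[0,0,10]])

```text
clock: 2.12
position: [0.5466, -0.195, 0.2497]
tool_rot: [-3.142, 0.0, 2.001]
force: [-0.1, 1.7, 0.1]
grip_width: 0.0854
```

```bash
python3 -c "
from h import *
go((529.5,-399,150,107.7))"
```

```text
now [ 546.6 -195.   249.7] [-180.     0.   114.7] F [-0.1  1.7  0.1] w 85.4 t 2.12 q [-0.02  0.42  0.36  1.68 -0.17  1.07  0.83]
slide [-17.82, -10.07, 9.98] turn [-0.0, 0.0, 7.0]
```

>>> arm_command(gripper=[8.54,8.54,8.54,8.54,8.54], slide=[[-5,-2.5,2.5],[-10,-5.5,5.5],[-14.5,-8,8.5],[-16.5,-9.4,10],[-16.5,-9.4,10]], turn=[[0,0,3],[0,0,5],[0,0,6],[0,0,7],[0,0,7]])

```text
clock: 2.75
position: [0.5293, -0.3833, 0.1481]
tool_rot: [-3.139, -0.001, 1.878]
force: [-0.5, 0.8, 0.1]
grip_width: 0.0853
```

Run:
```python
from h import *
a=vision.grab_frame("top");b=vision.grab_frame("scene")
A=cv2.resize(a[170:290,330:450],(400,400),interpolation=cv2.INTER_CUBIC)
B=cv2.resize(b[110:230,165:285],(400,400),interpolation=cv2.INTER_CUBIC)
cv2.imwrite("pics/c2.png",np.hstack([A,B]))
go((529.5,-399,11,107.7))
print(proj("top",[[.5295,-.399,.042]]),proj("scene",[[.5295,-.399,.042]]))
```

```text
now [ 531.2 -381.   149.7] [180.   -0.  107.8] F [ 2.1  0.2 -0.2] w 85.4 t 2.85 q [ 0.3   0.65  0.37  1.58 -0.27  0.96  1.06]
slide [-1.67, -0.71, 13.87] turn [0.0, -0.0, 0.1]
[[389.35483035 226.44981264]] [[227.07250377 165.38285548]]
```

View pics/c2.png

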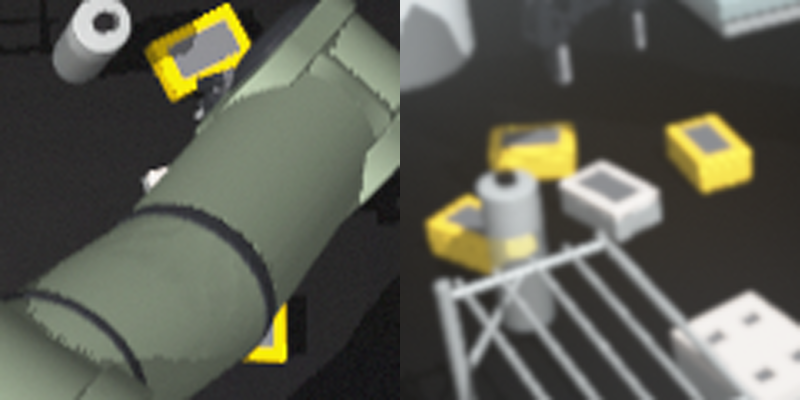

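The scene half (right) shows the white tub's lid centre at about (228.5,165) px, against a prediction of (227,165), so the position holds. The arm hides it in the top view. Descending.

>>> arm_command(gripper=[8.54,8.54,8.54,8.54,8.54], slide=[[-1.7,-0.7,0],[-1.7,-0.7,4],[-1.7,-0.7,8],[-1.7,-0.7,11],[-1.7,-0.7,11]], turn=[[0,0,0],[0,0,0],[0,0,0],[0,0,0],[0,0,0]])

```text
clock: 3.48
position: [0.5289, -0.3993, 0.0384]
tool_rot: [-3.14, -0.002, 1.882]
force: [-0.1, -0.1, 0.7]
grip_width: 0.0854
```

```bash
python3 -c "
from h import *
go((529.5,-399,11,107.7))"
```

```text
now [ 528.9 -399.3   38.4] [-1.799e+02 -1.000e-01  1.078e+02] F [-0.1 -0.1  0.7] w 85.4 t 3.48 q [ 0.36  0.8   0.31  1.62 -0.32  0.78  1.13]
slide [0.01, 0.07, 2.74] turn [-0.1, -0.1, 0.1]
```

>>> arm_command(gripper=[8.54,8.54,5.5,5.5,5.5], slide=[[0,0,1.5],[0,0,2.7],[0,0,2.7],[0,0,2.7],[0,0,2.7]], turn=[[0,0,0],[0,0,0],[0,0,0],[0,0,0],[0,0,0]], force=30)

```text
clock: 4.1
position: [0.5298, -0.4001, 0.0132]
tool_rot: [3.141, 0.001, 1.881]
force: [-0.0, -0.9, -0.8]
grip_width: 0.0553
```

>>> arm_command(gripper=[5.5,5.5,5.5], slide=[[0,0,0],[0,0,0],[0,0,0]], turn=[[0,0,0],[0,0,0],[0,0,0]])

```text
clock: 4.47
position: [0.5295, -0.3998, 0.0127]
tool_rot: [3.142, -0.0, 1.882]
force: [0.4, 0.3, 0.1]
grip_width: 0.0548
```

>>> arm_command(gripper=[4.5,4.5,4.5], slide=[[0,0,0],[0,0,0],[0,0,0]], turn=[[0,0,0],[0,0,0],[0,0,0]])

```text
clock: 4.85
position: [0.5295, -0.3999, 0.0127]
tool_rot: [-3.142, 0.0, 1.881]
force: [0.0, -0.3, -0.4]
grip_width: 0.0449
```

Run:
```python
from h import *
go()
b=vision.grab_frame("scene")
cv2.imwrite("pics/c3.png",cv2.resize(b[110:230,165:325],(800,600),interpolation=cv2.INTER_CUBIC))
```

```text
now [ 529.5 -399.9   12.7] [-180.     0.   107.8] F [ 0.  -0.3 -0.4] w 44.9 t 4.85 q [ 0.37  0.84  0.3   1.62 -0.33  0.73  1.14]
```

View pics/c3.png

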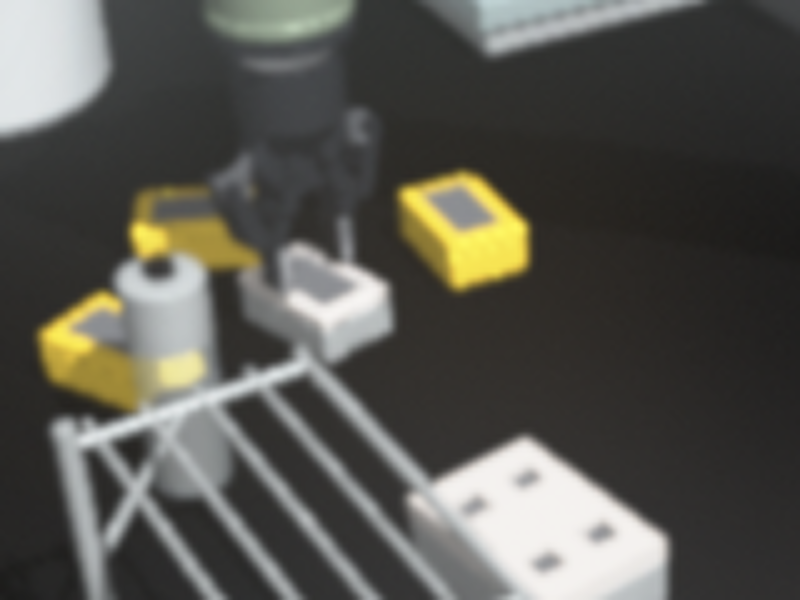

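Run:
```python
from h import *
b=vision.grab_frame("scene");S=5
v=cv2.resize(b[135:200,190:270],(800,650),interpolation=cv2.INTER_CUBIC)[:600]
f=lambda P:((proj("scene",np.array(P)/1000)-[190,135]+.5)*10-.5)
a=np.radians(17.7);ex=np.array([np.cos(a),np.sin(a),0]);ey=np.array([-ex[1],ex[0],0]);c=np.array([529.5,-399.1,0])
for z,col in((42,(0,0,255)),(6,(255,0,0))):
    P=[c+sx*30*ex+sy*45*ey+[0,0,z] for sx,sy in((1,1),(1,-1),(-1,-1),(-1,1))]
    cv2.polylines(v,[f(P).astype(np.int32)],True,col,1)
s=bot.observe();R=Ro.from_euler("xyz",s["tool_rot"]);p=s["position"]*1000
for sg in(1,-1):
    q=[p+R.apply([0,sg*22.5,-d]) for d in(0,60)];q=f(q);cv2.line(v,tuple(map(int,q[0])),tuple(map(int,q[1])),(0,255,0),1)
cv2.imwrite("pics/c4.png",v)
```

```text
(no output)
```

View pics/c4.png

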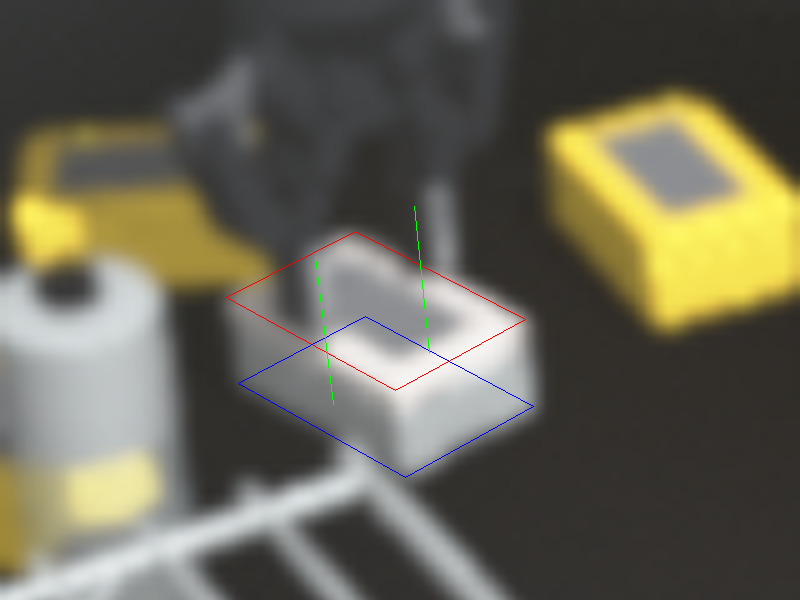

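The tub stands exactly where measured, and the fingers seem to be on its sides, though the width reads 45 mm. I'll settle that with a small lift.

>>> arm_command(gripper=[4.0,4.0,4.0,4.0,4.0], slide=[[0,0,0],[0,0,0],[0,0,-2],[0,0,-4],[0,0,-4]], turn=[[0,0,0],[0,0,0],[0,0,0],[0,0,0],[0,0,0]], force=40)

```text
clock: 5.58
position: [0.5306, -0.4007, 0.0555]
tool_rot: [3.139, 0.003, 1.882]
force: [1.0, 0.6, -0.8]
grip_width: 0.04
```

Run:
```python
from h import *
go()
b=vision.grab_frame("scene")
cv2.imwrite("pics/c5.png",cv2.resize(b[115:205,170:290],(800,600),interpolation=cv2.INTER_CUBIC))
```

```text
now [ 530.6 -400.7   55.5] [179.9   0.2 107.8] F [ 1.   0.6 -0.8] w 40.0 t 5.58 q [ 0.36  0.78  0.32  1.61 -0.31  0.8   1.12]
```

View pics/c5.png

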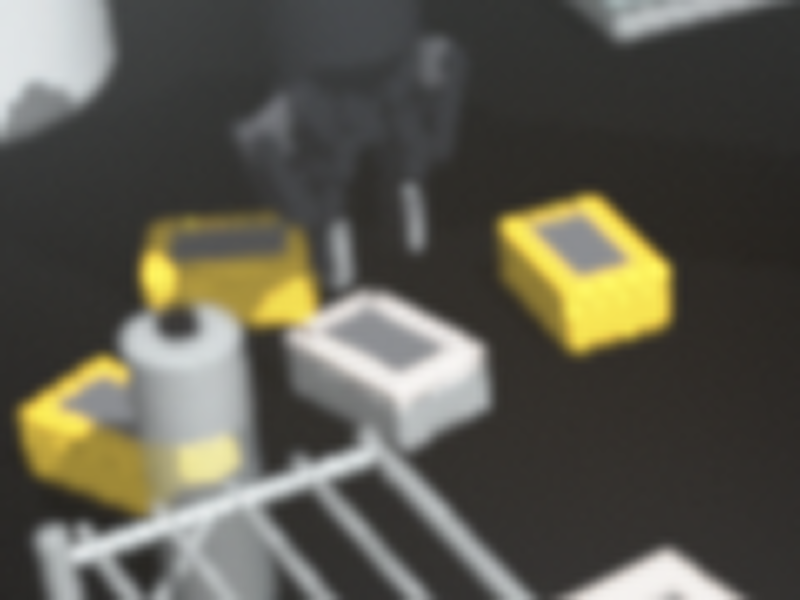

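Here the tub stayed on the counter at (390,360), and the empty fingertips are at (340,285) and (413,250), farther from or higher than the tub. So the reported TCP and the camera disagree. I'll put numbers on it.

Run:
```python
from h import *
y=Ro.from_euler("xyz",[180,0,107.8],degrees=True).apply([0,1,0])
for nm,p,w,b,obs in(("c2",(531.2,-381,149.7),85.4,13,[(164/400*120+165,80*.3+110),(240*.3+165,45*.3+110)]),
 ("c5",(530.6,-400.7,55.5),40,4,[(340/6.667+170,285/6.667+115),(413/6.667+170,250/6.667+115)])):
    for sg,o in zip((1,-1),obs):
        P=np.array(p)+sg*y*w/2+[0,0,b];print(nm,"pred",proj("scene",P/1000).round(1),"obs",np.round(o,1))
        print("   ray at own z",(ray("scene",o,P[2]/1000)*1000).round(0),"P",P.round(0))
s=bot.observe();print(np.round(proj("top",[[.5312,-.381,.15],[.5312,-.381,.28],[.5306,-.4007,.06],[.5306,-.4007,.2]]),1))
a=vision.grab_frame("top");cv2.imwrite("pics/t5.png",cv2.resize(a[140:290,260:460],(800,600),interpolation=cv2.INTER_CUBIC))
```

```text
c2 pred [215.2 141.4] obs [214.2 134. ]
   ray at own z [ 555. -417.  163.] P [ 572. -368.  163.]
c2 pred [234.9 132. ] obs [237.  123.5]
   ray at own z [ 458. -448.  163.] P [ 491. -394.  163.]
c5 pred [221.7 163.2] obs [221.  157.7]
   ray at own z [ 537. -430.   60.] P [ 550. -395.   60.]
c5 pred [230.4 158.7] obs [231.9 152.5]
   ray at own z [ 489. -444.   60.] P [ 512. -407.   60.]
[[391.6 221. ]
 [402.7 214.2]
 [391.2 225.4]
 [402.4 218.9]]
```

View pics/t5.png

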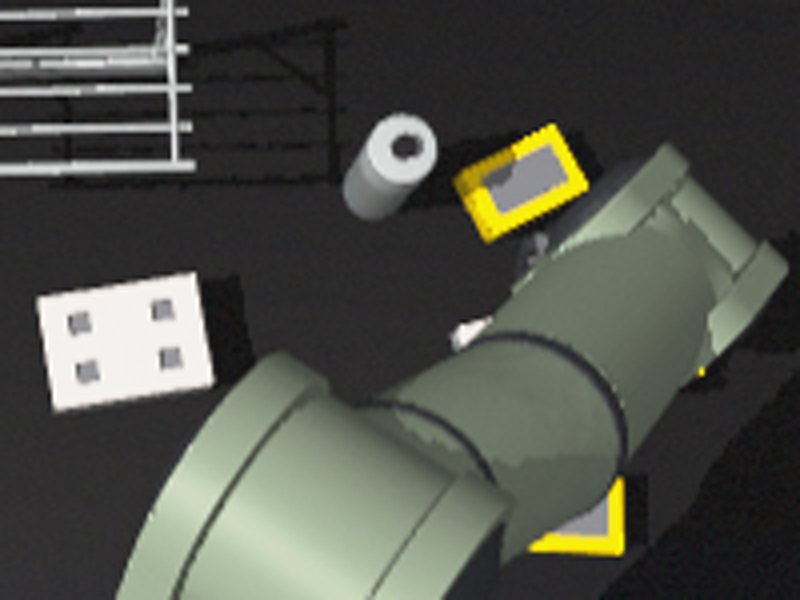

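Run:
```python
from h import *
def r2(n,uv):
    a=ray(n,uv,0.);b=ray(n,uv,.3);return a,(b-a)/np.linalg.norm(b-a)
a,d=r2("scene",(209.7,134.5));b,e=r2("top",(395,200))
A=np.stack([d,-e],1);t=np.linalg.lstsq(A,b-a,rcond=None)[0]
print((a+t[0]*d)*1000,(b+t[1]*e)*1000)
```

```text
[ 582.78905203 -380.47087628  184.56093706] [ 589.15160029 -383.60013039  186.58290587]
```

>>> arm_command(gripper=[8.54,8.54,8.54,8.54,8.54], slide=[[0,0,0],[0,0,0],[0,0,0],[0,0,0],[0,0,0]], turn=[[0,0,0],[0,0,0],[0,0,0],[0,0,0],[0,0,0]])

```text
clock: 6.3
position: [0.5295, -0.3999, 0.0526]
tool_rot: [-3.141, -0.0, 1.882]
force: [-0.2, -1.0, -0.6]
grip_width: 0.0856
```

Triangulating a knuckle of the gripper puts it laterally where expected, so the fingers are about 28 mm higher than reported. I'll descend in small steps watching the force.

>>> arm_command(gripper=[8.54,8.54,8.54,8.54,8.54], slide=[[0,0,2],[0,0,4],[0,0,4.8],[0,0,5.5],[0,0,5.5]], turn=[[0,0,0],[0,0,0],[0,0,0],[0,0,0],[0,0,0]])

```text
clock: 6.92
position: [0.5294, -0.3998, -0.0027]
tool_rot: [-3.141, -0.0, 1.882]
force: [0.1, -0.5, 0.5]
grip_width: 0.085
```

>>> arm_command(gripper=[8.54,8.54,8.54], slide=[[0,0,0.4],[0,0,0.8],[0,0,0.8]], turn=[[0,0,0],[0,0,0],[0,0,0]])

```text
clock: 7.3
position: [0.5294, -0.3998, -0.0106]
tool_rot: [-3.141, -0.0, 1.882]
force: [0.5, 0.3, -0.5]
grip_width: 0.0851
```

>>> arm_command(gripper=[8.54,8.54,5.0,5.0,5.0], slide=[[0,0,0.6],[0,0,0.6],[0,0,0.6],[0,0,0.6],[0,0,0.6]], turn=[[0,0,0],[0,0,0],[0,0,0],[0,0,0],[0,0,0]], force=40)

```text
clock: 7.92
position: [0.5296, -0.4, -0.016]
tool_rot: [3.141, 0.0, 1.882]
force: [-0.6, 2.0, 4.6]
grip_width: 0.0595
```

>>> arm_command(gripper=[5.0,5.0,5.0], slide=[[0,0,0],[0,0,0],[0,0,0]], turn=[[0,0,0],[0,0,0],[0,0,0]])

```text
clock: 8.3
position: [0.5296, -0.4, -0.0161]
tool_rot: [3.141, 0.0, 1.881]
force: [-0.9, 0.6, 5.6]
grip_width: 0.0592
```

The width now stops at 59 mm, so it is gripped. Lift, then carry.

>>> arm_command(gripper=[5.0,5.0,5.0,5.0,5.0], slide=[[0,0,-1],[0,0,-4],[0,0,-8],[0,0,-11],[0,0,-11]], turn=[[0,0,0],[0,0,0],[0,0,0],[0,0,0],[0,0,0]])

```text
clock: 8.93
position: [0.5305, -0.4007, 0.0964]
tool_rot: [3.139, 0.003, 1.881]
force: [0.2, 0.3, -2.8]
grip_width: 0.0593
```

Run:
```python
from h import *
go((527.5,-160,95,100),(527.5,-79,95,100.2))
b=vision.grab_frame("top")
print(rect(b,(262,200,322,250),.050))
```

```text
now [ 530.5 -400.7   96.4] [179.9   0.2 107.8] F [ 0.2  0.3 -2.8] w 59.3 t 8.93 q [ 0.34  0.73  0.34  1.59 -0.3   0.87  1.11]
slide [23.01, 7.07, 0.09] turn [0.2, 0.2, 7.8]
slide [30.72, 9.54, 0.07] turn [0.2, 0.2, 7.6]
[527.5 -78.   91.5 129.7  10.3]
```

>>> arm_command(gripper=[5.0,5.0,5.0,5.0,5.0], slide=[[3,1,0],[7,2.2,0],[11,3.4,0],[15,4.7,0],[19,6,0]], turn=[[0,0,1],[0,0,2],[0,0,3],[0,0,5],[0,0,7.6]])

```text
clock: 9.6
position: [0.5278, -0.199, 0.0927]
tool_rot: [-3.14, -0.001, 1.748]
force: [1.2, 0.6, -2.5]
grip_width: 0.0592
```

>>> arm_command(gripper=[5.0,5.0,5.0,5.0,5.0], slide=[[4,0.7,0],[7.5,1.3,0],[10.5,1.9,0],[12,2.1,0],[12,2.1,0]], turn=[[0,0,0],[0,0,0],[0,0,0],[0,0,0],[0,0,0]])

```text
clock: 10.22
position: [0.5277, -0.0783, 0.0932]
tool_rot: [-3.141, -0.0, 1.75]
force: [0.2, -0.5, -1.6]
grip_width: 0.0593
```

Run:
```python
from h import *
go((527.5,-79,95,100.2),(527.5,-79,32,100.2))
```

```text
now [527.7 -78.3  93.2] [-180.    -0.   100.3] F [ 0.2 -0.5 -1.6] w 59.3 t 10.22 q [-0.26  0.57  0.4   1.95 -0.34  0.69  0.53]
slide [-0.06, -0.03, -0.18] turn [-0.0, -0.0, 0.1]
slide [-0.06, -0.03, 6.12] turn [-0.0, -0.0, 0.1]
```

>>> arm_command(gripper=[5.0,5.0,5.0,5.0], slide=[[0,0,2.5],[0,0,4.5],[0,0,5.2],[0,0,5.2]], turn=[[0,0,0],[0,0,0],[0,0,0],[0,0,0]])

```text
clock: 10.72
position: [0.5278, -0.0797, 0.0416]
tool_rot: [-3.141, 0.0, 1.748]
force: [0.2, 0.1, -1.6]
grip_width: 0.0591
```

Run:
```python
from h import *
go()
z=bot.observe()["position"][2]*1000+16
def box(c,yaw,hx,hy,zz):
    a=np.radians(yaw);ex=np.array([np.cos(a),np.sin(a),0]);ey=np.array([-ex[1],ex[0],0])
    return np.array([np.array([c[0],c[1],zz])+sx*hx*ex+sy*hy*ey for sx,sy in((1,1),(1,-1),(-1,-1),(-1,1))])/1000
def crop(n,x0,y0,k):
    v=cv2.resize(vision.grab_frame(n)[y0:y0+600//k,x0:x0+400//k],None,fx=k,fy=k,interpolation=cv2.INTER_CUBIC)
    for P,col in((box((527.5,-78),10.3,45,65,50),(0,0,255)),(box((527.5,-78),10.3,30,45,z+42),(255,0,0)),(box((527.5,-78),10.3,30,45,z+6),(255,0,0))):
        cv2.polylines(v,[((proj(n,P)-[x0,y0]+.5)*k-.5).astype(np.int32)],True,col,1)
    return v
cv2.imwrite("pics/c6.png",np.hstack([crop("scene",235,170,8),crop("top",268,190,8)]))
```

```text
now [527.8 -79.7  41.6] [-180.     0.   100.1] F [ 0.2  0.1 -1.6] w 59.1 t 10.72 q [-0.21  0.65  0.35  1.97 -0.38  0.58  0.57]
```

View pics/c6.png

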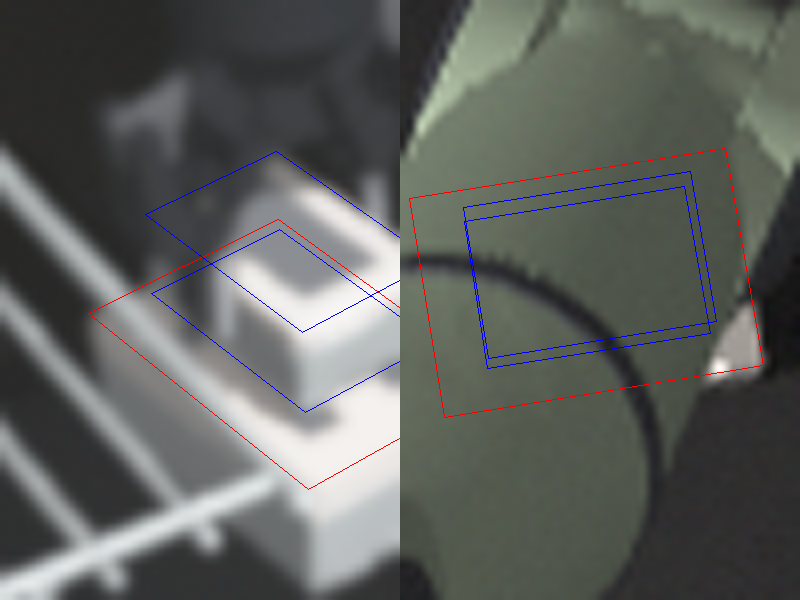

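The scene half (left) shows the small tub held level over the lid, near-bottom corner at (305,408), matching its outline. The large lid's near corner at (318,505) is off its outline at (308,490). I'll measure the lid in the first scene picture.

Run:
```python
from h import *
im=cv2.resize(cv2.imread("pics/scene0.png"),(560,420),interpolation=cv2.INTER_AREA)
def lid(im,n,box,z,th):
    x0,y0,x1,y1=box;g=im.min(2);m=np.zeros_like(g);m[y0:y1,x0:x1]=(g[y0:y1,x0:x1]>th)*255
    m=cv2.morphologyEx(m,cv2.MORPH_OPEN,np.ones((3,3)))
    c=max(cv2.findContours(m,cv2.RETR_EXTERNAL,cv2.CHAIN_APPROX_NONE)[0],key=cv2.contourArea)[:,0]
    W=np.array([ray(n,p,z)[:2] for p in c])*1000;(cx,cy),(w,h),a=cv2.minAreaRect(W.astype(np.float32));return np.round([cx,cy,w,h,a],1)
for th in(190,200,210):
  print(th,"L50",lid(im,"scene",(245,190,300,245),.05,th),"S42",lid(im,"scene",(212,155,246,182),.042,th))
g=im.min(2);print(g[195:245:2,270]);print(g[215,240:305])
# recess holes in scene and top
for n,f,bx,k in(("scene",im,(250,198,292,228),0),("top",cv2.resize(cv2.imread("pics/top0.png"),(560,420),interpolation=cv2.INTER_AREA),(270,208,315,243),0)):
    x0,y0,x1,y1=bx;s=cv2.resize(f[y0:y1,x0:x1].min(2),None,fx=8,fy=8,interpolation=cv2.INTER_CUBIC)
    m=(s<150).astype(np.uint8);N,_,st,ce=cv2.connectedComponentsWithStats(m)
    q=[ray(n,((c[0]+.5)/8-.5+x0,(c[1]+.5)/8-.5+y0),.049)[:2]*1000 for c,t in zip(ce[1:],st[1:]) if 80<t[4]<1500 and t[0]>0 and t[1]>0]
    q=np.array(q);print(n,q.round(1).tolist(),"mean",q.mean(0).round(1))
```

```text
190 L50 [529.3 -64.6  95.8 149.1  10.1] S42 [ 528.4 -386.7   60.2  106.5   16.2]
200 L50 [529.6 -66.9  95.  144.6  10.1] S42 [ 531.3 -365.7   54.9   69.1   72.6]
210 L50 [528.8 -66.9  91.6 140.7  10.1] S42 [ 519.2 -355.1   57.2   30.8   18.7]
[ 49 130 228 238 216 164 207 237 239 239 239 239 239 231 228 236 226 204
 162 128 110 108 103  77  56]
[118 144 150 130  96  67  70  92 111 122 129 138 146 151 153 159 174 195
 212 222 231 236 239 239 239 239 239 239 239 239 239 239 239 239 239 239
 239 239 239 238 236 231 221 203 182 167 174 199 225 236 238 237 231 216
 188 149 111  77  55  48  47  46  46  46  45]
scene [] mean nan
top [[554.3, -106.6], [540.9, -39.0], [514.5, -113.1], [501.9, -46.8]] mean [527.9 -76.4]<stdin>:16: RuntimeWarning: Mean of empty slice.
  ret = ret.dtype.type(ret / rcount)
```

Top view gives the recess centre at (527.8,-77), yaw 10.6°. The held tub is at about (527.8,-78.8). Correct 2 mm and lower by feel; seated should read z ≈ 29 mm, against 34 on the lid's top.

>>> arm_command(gripper=[5.0,5.0,5.0,5.0], slide=[[0.2,0,0],[0.2,0,0.5],[0.2,0,0.9],[0.2,0,0.9]], turn=[[0,0,-0.5],[0,0,-0.5],[0,0,-0.5],[0,0,-0.5]])

```text
clock: 11.32
position: [0.5274, -0.0768, 0.0323]
tool_rot: [-3.141, -0.0, 1.758]
force: [-0.3, -0.1, -2.1]
grip_width: 0.0592
```

>>> arm_command(gripper=[5.0,5.0], slide=[[0,0,0.2],[0,0,0.2]], turn=[[0,0,0],[0,0,0]])

```text
clock: 11.58
position: [0.5275, -0.0769, 0.0305]
tool_rot: [-3.141, 0.0, 1.758]
force: [0.5, 0.4, -2.0]
grip_width: 0.0592
```

>>> arm_command(gripper=[5.0,5.0,5.0], slide=[[0,0,0.1],[0,0,0.2],[0,0,0.2]], turn=[[0,0,0],[0,0,0],[0,0,0]])

```text
clock: 11.95
position: [0.5276, -0.0769, 0.0289]
tool_rot: [3.141, -0.0, 1.758]
force: [-1.8, 0.6, 6.4]
grip_width: 0.0593
```

Contact comes at 28.9 mm, the seated height. Release and rise.

>>> arm_command(gripper=[6.5,8.0,8.0,8.0], slide=[[0,0,0],[0,0,0],[0,0,0],[0,0,0]], turn=[[0,0,0],[0,0,0],[0,0,0],[0,0,0]])

```text
clock: 12.45
position: [0.5276, -0.0768, 0.0286]
tool_rot: [-3.142, 0.0, 1.758]
force: [0.5, -0.2, 0.1]
grip_width: 0.08
```

>>> arm_command(gripper=[8.0,8.0,8.0,8.0,8.0], slide=[[0,0,-2],[0,0,-6],[0,0,-10],[-4,0,-12],[-8,0,-12]], turn=[[0,0,0],[0,0,0],[0,0,0],[0,0,0],[0,0,0]])

```text
clock: 13.08
position: [0.5436, -0.1562, 0.1504]
tool_rot: [3.139, 0.001, 1.759]
force: [0.0, 0.1, -0.6]
grip_width: 0.08
```

>>> arm_command(gripper=[4.0,4.0,4.0,4.0,4.0], slide=[[-4,0,0],[-8,0,0],[-11,0,0],[-11,0,0],[-11,0,0]], turn=[[0,0,0],[0,0,0],[0,0,0],[0,0,0],[0,0,0]])

```text
clock: 13.7
position: [0.5628, -0.2628, 0.1484]
tool_rot: [-3.141, -0.001, 1.758]
force: [1.3, 0.2, -0.6]
grip_width: 0.0395
```

Run:
```python
from h import *
p=rk(-215,-300)
print("home",rk(-45,-65),"tub now in rack",inv((527.8,-77)),"side push start",p)
go((527.5,-230,60,92.5))
a=vision.grab_frame("top");b=vision.grab_frame("scene")
A=cv2.resize(a[170:270,250:350],(400,400),interpolation=cv2.INTER_CUBIC)
B=cv2.resize(b[165:265,220:320],(400,400),interpolation=cv2.INTER_CUBIC)
cv2.imwrite("pics/c7.png",np.hstack([A,B]))
```

```text
home [712.37809021  66.09899317] tub now in rack [-235.64430318 -199.91161142] side push start [ 552.79044857 -176.09263476]
now [ 562.8 -262.8  148.4] [-180.    -0.   100.7] F [ 1.3  0.2 -0.6] w 39.5 t 13.7 q [ 0.05  0.62  0.44  1.68 -0.31  0.92  0.8 ]
slide [3.87, -2.85, 8.85] turn [-0.0, -0.0, 8.2]
```

View pics/c7.png

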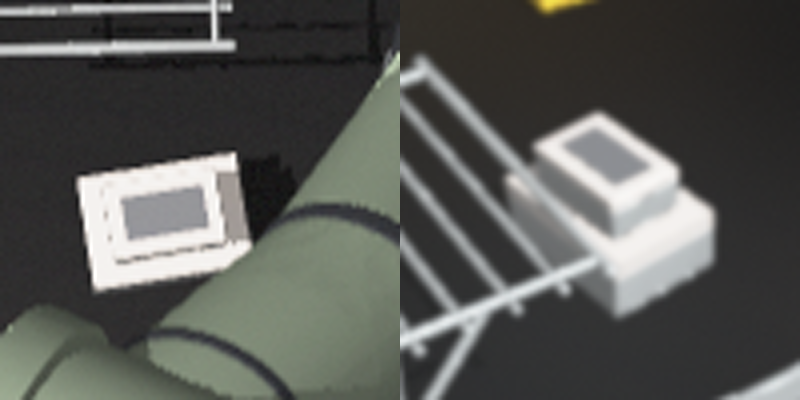

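Both halves of c7 show the small tub upright and seated, its lid centred on the large tub; that makes 11 views, so one is left. Next: push the stack low in +y with two parted fingers.

Run:
```python
from h import *
p=rk(-236,-303);go((*p,60,92.5),(*p,-3,92.5))
```

```text
now [ 563.  -262.4  148.6] [-180.    -0.   100.8] F [0.  0.3 0.4] w 40.1 t 13.8 q [ 0.05  0.62  0.44  1.68 -0.31  0.92  0.8 ]
slide [8.67, -1.51, 8.87] turn [-0.0, -0.0, 8.3]
slide [8.66, -1.51, 15.17] turn [-0.0, -0.0, 8.3]
```

>>> arm_command(gripper=[4.0,4.0,4.0,4.0,4.0], slide=[[3,-0.5,3],[6,-1,6],[8.6,-1.5,9],[8.6,-1.5,12],[8.6,-1.5,13]], turn=[[0,0,3],[0,0,6],[0,0,8.3],[0,0,8.3],[0,0,8.3]])

```text
clock: 14.42
position: [0.5316, -0.1807, 0.0176]
tool_rot: [-3.14, -0.001, 1.614]
force: [-0.6, 0.1, 0.8]
grip_width: 0.0401
```

>>> arm_command(gripper=[4.0,4.0,4.0], slide=[[0,0,1.2],[0,0,2.2],[0,0,2.2]], turn=[[0,0,0],[0,0,0],[0,0,0]])

```text
clock: 14.8
position: [0.532, -0.1819, -0.0037]
tool_rot: [-3.141, -0.0, 1.612]
force: [0.8, -0.4, -0.0]
grip_width: 0.0399
```

Run:
```python
from h import *
go((*rk(-236,-150),-3,92.5),(*rk(-236,-141),-3,92.5))
```

```text
now [ 532.  -181.9   -3.7] [-180.    -0.    92.4] F [ 0.8 -0.4 -0. ] w 39.9 t 14.8 q [-0.02  0.76  0.34  1.91 -0.46  0.55  0.68]
slide [15.49, -0.03, -0.06] turn [-0.0, -0.0, -0.1]
slide [16.39, -0.03, -0.06] turn [-0.0, -0.0, -0.1]
```

>>> arm_command(gripper=[4.0,4.0,4.0,4.0,4.0], slide=[[1.2,0,0],[2.2,0,0],[3.2,0,0],[4.2,0,0],[5.2,0,0]], turn=[[0,0,0],[0,0,0],[0,0,0],[0,0,0],[0,0,0]])

```text
clock: 15.42
position: [0.53, -0.1293, -0.0032]
tool_rot: [3.141, 0.0, 1.613]
force: [-0.0, -3.0, 1.6]
grip_width: 0.0399
```

>>> arm_command(gripper=[4.0,4.0,4.0,4.0,4.0], slide=[[1,0,0],[2,0,0],[3,0,0],[4,0,0],[5,0,0]], turn=[[0,0,0],[0,0,0],[0,0,0],[0,0,0],[0,0,0]])

```text
clock: 16.05
position: [0.5279, -0.0793, -0.0033]
tool_rot: [3.142, 0.0, 1.613]
force: [0.9, -2.3, 1.3]
grip_width: 0.0403
```

Run:
```python
from h import *
go((*rk(-236,-150),-3,92.5),(*rk(-236,-141),-3,92.5))
a=vision.grab_frame("top");r=rect(a,(225,185,330,260),.050);print(r,inv(r[:2]),cv2.imwrite("pics/raw1.png",a))
```

```text
now [527.9 -79.3  -3.3] [180.    0.   92.4] F [ 0.9 -2.3  1.3] w 40.3 t 16.05 q [-0.21  0.73  0.35  1.99 -0.5   0.5   0.54]
slide [5.22, -0.04, -0.03] turn [0.0, 0.0, -0.1]
slide [6.12, -0.05, -0.03] turn [0.0, 0.0, -0.1]
[554.4  33.4  45.8  55.2   1.7] [-204.25404012  -90.77696346] True
```

>>> arm_command(gripper=[4.0,4.0,4.0,4.0,4.0], slide=[[1,0,0],[2,0,0],[3,0,0],[4,0,0],[4.8,0,0]], turn=[[0,0,0],[0,0,0],[0,0,0],[0,0,0],[0,0,0]])

```text
clock: 16.73
position: [0.5258, -0.0311, -0.0034]
tool_rot: [-3.141, -0.0, 1.613]
force: [0.8, -2.4, -0.5]
grip_width: 0.0399
```

>>> arm_command(gripper=[4.0,4.0], slide=[[0.4,0,0],[0.6,0,0]], turn=[[0,0,0],[0,0,0]])

```text
clock: 16.98
position: [0.5256, -0.0258, -0.0034]
tool_rot: [-3.141, 0.0, 1.613]
force: [-0.1, -1.1, -0.5]
grip_width: 0.0398
```

>>> arm_command(gripper=[4.0,4.0,4.0], slide=[[0.2,0,0],[0.4,0,0],[0.5,0,0]], turn=[[0,0,0],[0,0,0],[0,0,0]])

```text
clock: 17.35
position: [0.5254, -0.0209, -0.0034]
tool_rot: [-3.142, 0.0, 1.613]
force: [0.3, -1.3, -2.2]
grip_width: 0.04
```

>>> arm_command(gripper=[4.0,4.0], slide=[[0.2,0,0],[0.3,0,0]], turn=[[0,0,0],[0,0,0]])

```text
clock: 17.6
position: [0.5253, -0.0178, -0.0033]
tool_rot: [3.142, -0.0, 1.613]
force: [-0.5, -1.6, -1.5]
grip_width: 0.0404
```

>>> arm_command(gripper=[4.0,4.0], slide=[[0.2,0,0],[0.3,0,0]], turn=[[0,0,0],[0,0,0]])

```text
clock: 17.85
position: [0.5253, -0.0165, -0.0032]
tool_rot: [3.141, 0.002, 1.612]
force: [-0.2, -14.7, -0.2]
grip_width: 0.0398
```

The force rises to 15 N at the side upstand: flush there. Back off, rise and measure.

>>> arm_command(gripper=[4.0,4.0,4.0,4.0,4.0], slide=[[-1.5,0,0],[-3,0,0],[-4,0,-5],[-4,0,-10],[-4,0,-14]], turn=[[0,0,0],[0,0,0],[0,0,0],[0,0,0],[0,0,0]])

```text
clock: 18.48
position: [0.5269, -0.0561, 0.1386]
tool_rot: [3.141, -0.0, 1.612]
force: [-0.0, -0.1, -0.4]
grip_width: 0.0396
```

>>> arm_command(gripper=[6.0,6.0,6.0,6.0,6.0], slide=[[0,-2,0],[0,-5,0],[0,-8,0],[0,-10,0],[0,-10,0]], turn=[[0,0,10],[0,0,20],[0,0,30],[0,0,40],[0,0,50]])

```text
clock: 19.1
position: [0.4257, -0.0597, 0.1369]
tool_rot: [-3.141, -0.001, 0.733]
force: [1.4, 0.3, 0.6]
grip_width: 0.0597
```

Run:
```python
from h import *
go((*rk(-310,-65),135,2.5),(*rk(-310,-65),-3,2.5))
```

```text
now [425.7 -59.7 136.9] [-179.9   -0.    42. ] F [1.4 0.3 0.6] w 59.7 t 19.1 q [-0.63  0.44  0.83  2.18 -0.5   0.72 -0.31]
slide [9.27, -7.02, 0.2] turn [-0.1, -0.0, 39.5]
slide [9.26, -7.01, 14.0] turn [-0.1, -0.0, 39.5]
```

>>> arm_command(gripper=[6.0,6.0,6.0,6.0,6.0], slide=[[2,-2,0],[4,-4,0],[7,-6,0],[9.3,-7,0],[9.3,-7,0]], turn=[[0,0,10],[0,0,20],[0,0,30],[0,0,39.5],[0,0,39.5]])

```text
clock: 19.73
position: [0.4489, 0.056, 0.1364]
tool_rot: [3.141, 0.0, 0.052]
force: [0.1, -0.5, 0.0]
grip_width: 0.0599
```

Run:
```python
from h import *
go((*rk(-310,-65),-3,2.5))
a=vision.grab_frame("top");b=vision.grab_frame("scene")
cv2.imwrite("pics/raw2.png",np.hstack([a,b]))
g=a.min(2)
r=rect(a,(225,185,330,260),.050);print(r,inv(r[:2]))
```

```text
now [448.9  56.  136.4] [179.9   0.    3. ] F [ 0.1 -0.5  0. ] w 59.9 t 19.73 q [-0.99  0.57  1.02  2.13 -0.69  0.81 -1.05]
slide [-0.13, 0.13, 13.94] turn [0.1, 0.0, 0.5]
[565.7  29.   23.   64.9   1.1] [-193.15672052  -95.66567471]
```

>>> arm_command(gripper=[6.0,6.0,6.0,6.0,6.0], slide=[[0,0.1,4],[0,0.1,8],[0,0.1,12],[0,0.1,14],[0,0.1,14]], turn=[[0,0,0.5],[0,0,0.5],[0,0,0.5],[0,0,0.5],[0,0,0.5]])

```text
clock: 20.45
position: [0.4478, 0.0529, -0.0037]
tool_rot: [3.142, 0.002, 0.041]
force: [1.0, 0.8, 0.7]
grip_width: 0.0602
```

>>> arm_command(gripper=[6.0,6.0,6.0,6.0,6.0], slide=[[1,0,0],[2,0,0],[3,0,0],[4,0,0],[5,0,0]], turn=[[0,0,0],[0,0,0],[0,0,0],[0,0,0],[0,0,0]])

```text
clock: 21.08
position: [0.499, 0.0565, -0.0033]
tool_rot: [-3.142, 0.0, 0.042]
force: [-2.9, 0.1, 0.8]
grip_width: 0.06
```

Run:
```python
from h import *
go();print(inv(bot.observe()["position"][:2]*1000))
```

```text
now [499.   56.5  -3.3] [-180.     0.     2.4] F [-2.9  0.1  0.8] w 60.0 t 21.07 q [-0.72  0.82  0.7   2.08 -0.97  0.61 -0.85]
[-258.63353874  -65.25896177]
```

>>> arm_command(gripper=[6.0,6.0,6.0,6.0,6.0], slide=[[1.2,0,0],[2.4,0,0],[3.6,0,0],[4.8,0,0],[6.0,0,0]], turn=[[0,0,0],[0,0,0],[0,0,0],[0,0,0],[0,0,0]])

```text
clock: 21.7
position: [0.5592, 0.0589, -0.0034]
tool_rot: [3.142, 0.0, 0.042]
force: [-2.6, -0.4, 1.0]
grip_width: 0.0599
```

>>> arm_command(gripper=[6.0,6.0,6.0], slide=[[-3,0,0],[-6,0,-2],[-7,0,-3]], turn=[[0,0,0],[0,0,0],[0,0,0]])

```text
clock: 22.08
position: [0.4881, 0.0559, 0.0274]
tool_rot: [-3.141, -0.0, 0.041]
force: [0.1, 0.1, -0.1]
grip_width: 0.0601
```

Run:
```python
from h import *
go((*rk(-258,-66),30,2.5,20),(*rk(-258,-66),30,2.5,40));print(inv(bot.observe()["position"][:2]*1000))
```

```text
now [488.1  55.9  27.4] [-180.    -0.     2.4] F [ 0.1  0.1 -0.1] w 60.1 t 22.07 q [-0.77  0.77  0.76  2.1  -0.92  0.65 -0.89]
slide [1.15, 0.06, -0.26] turn [0.0, 20.0, -0.1]
slide [1.15, 0.06, -0.26] turn [0.0, 40.0, -0.1]
[-269.53563377  -65.37016163]
```

>>> arm_command(gripper=[6.0,6.0,6.0,6.0,6.0], slide=[[0,0,-1],[0,0,-1],[0,0,-1],[0,0,-1],[0,0,-1]], turn=[[0,10,0],[0,20,0],[0,30,0],[0,40,0],[0,40,0]])

```text
clock: 22.7
position: [0.5151, 0.0738, 0.1629]
tool_rot: [3.112, -0.495, 0.038]
force: [-0.3, 0.2, 0.9]
grip_width: 0.0603
```

Run:
```python
from h import *
go();s=bot.observe();print(inv(s["position"][:2]*1000),Ro.from_euler("xyz",s["tool_rot"]).apply([0,0,1]).round(3))
b=vision.grab_frame("scene");cv2.imwrite("pics/raw3.png",b)
# light fingertip pixels? print tip prediction, with world-z offset vs tool-z offset
p=s["position"];R=Ro.from_euler("xyz",s["tool_rot"])
for sg in(1,-1):
    for nm,o in(("nooff",0*p),("worldz",np.array([0,0,.028])),("toolz",R.apply([0,0,-.028]))):
        print(sg,nm,proj("scene",p+o+R.apply([0,sg*.034,-.006])).round(1))
cv2.imwrite("pics/c8.png",cv2.resize(b[185:285,230:363],(798,600),interpolation=cv2.INTER_CUBIC))
```

```text
now [515.1  73.8 162.9] [178.3 -28.3   2.2] F [-0.3  0.2  0.9] w 60.3 t 22.7 q [-1.13  0.39  0.94  2.37 -1.26  0.16 -0.62]
[-241.77417184  -48.69376126] [ 0.475 -0.012 -0.88 ]
1 nooff [296.8 199.6]
1 worldz [297.  190.6]
1 toolz [301.5 190.2]
-1 nooff [311.9 214.4]
-1 worldz [312.3 205.3]
-1 toolz [317.  204.7]
```

View pics/c8.png

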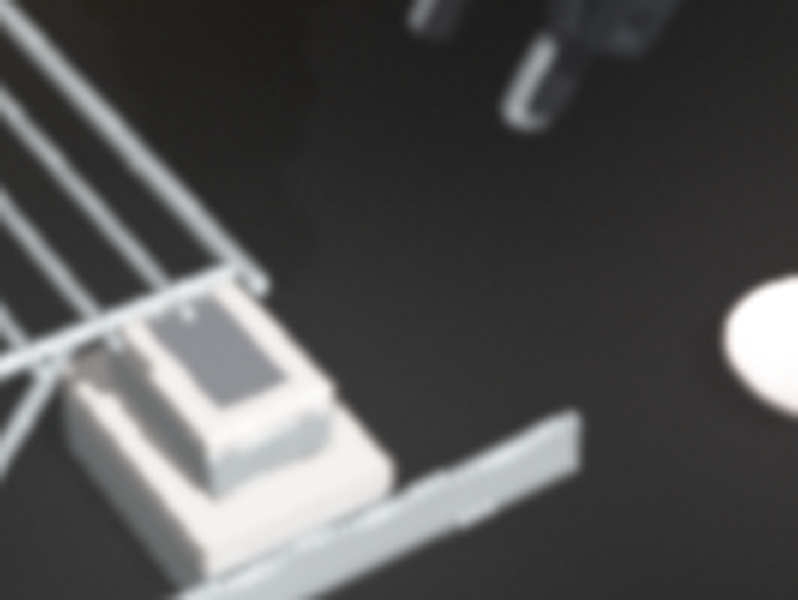

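The scene shows the stack partly under the bar, small tub seated at (240,370), large tub along the upstand, and the tool stopped high at (530,100). The arm ran into its q5/q6 limits (tilt only 28°); that was my 12th view. I'll fit the arm's kinematics from logged poses to find a reachable branch.

```bash
cat > kin.py <<'E'
from h import *
from scipy.optimize import least_squares
D=[([-1.236,.521,-.036,1.599,.021,1.021,-.113],[.246,.574,.202]),([-.82,.39,.08,1.69,-.04,1.06,.22],[.4522,.3512,.2498]),([-.02,.42,.36,1.68,-.17,1.07,.83],[.5466,-.195,.2497]),
([.3,.65,.37,1.58,-.27,.96,1.06],[.5312,-.381,.1497]),([.37,.84,.3,1.62,-.33,.73,1.14],[.5295,-.3999,.0127]),([-.26,.57,.4,1.95,-.34,.69,.53],[.5277,-.0783,.0932]),([-.21,.73,.35,1.99,-.5,.5,.54],[.5279,-.0793,-.0033]),
([-.63,.44,.83,2.18,-.5,.72,-.31],[.4257,-.0597,.1369]),([-.99,.57,1.02,2.13,-.69,.81,-1.05],[.4489,.056,.1364]),([-.72,.82,.7,2.08,-.97,.61,-.85],[.499,.0565,-.0033]),([-1.13,.39,.94,2.37,-1.26,.16,-.62],[.5151,.0738,.1629])]
LO=np.array([-2.91,-.3,-1.5,.17,-1.26,.16,-2.52]);HI=np.array([2.91,2.13,1.42,2.43,4.41,1.93,2.52])
def fk(q,L,sg,a0):
    h,l1,l2,lt,o7=L[:5]
    R=Ro.from_euler("z",a0+sg[0]*q[0]);p=np.array([0,0,h])
    R=R*Ro.from_euler("y",q[1])*Ro.from_euler("z",sg[1]*q[2]);p=p+R.apply([0,0,l1])
    R=R*Ro.from_euler("y",q[3])*Ro.from_euler("z",sg[2]*q[4]);p=p+R.apply([0,0,l2])
    R=R*Ro.from_euler("y",q[5])*Ro.from_euler("z",sg[3]*q[6]+o7);p=p+R.apply([0,0,lt]);return p,R
E
cat > fit.py <<'E'
from kin import *
import itertools
best=None
for sg in itertools.product((1,-1),repeat=3):
    s=(*sg,1)
    f=lambda v:np.concatenate([fk(q,[*v[:4],0],s,v[4])[0]-p for q,p in D])
    for a0 in(0,):
        r=least_squares(f,[.34,.4,.4,.3,a0])
        if best is None or r.cost<best[0]:best=(r.cost,s,r.x,np.abs(r.fun).max())
print(best)
s=bot.observe();_,s_,v,_=best
for s4 in(1,-1):
  _,R=fk(s["qpos"],[*v[:4],0],(*s_[:3],s4),v[4]);d=(R.inv()*Ro.from_euler("xyz",s["tool_rot"])).as_rotvec(degrees=True);print(s4,d)
  for q,p,y in((D[0][0],0,156.8),(D[4][0],0,107.8),(D[6][0],0,92.4)):
    _,R=fk(q,[*v[:4],0],(*s_[:3],s4),v[4]);print((R.inv()*Ro.from_euler("xyz",[180,0,y],degrees=True)).as_rotvec(degrees=True).round(1))
E
python3 fit.py
```

```text
(np.float64(0.0005101875799306209), (-1, -1, -1, 1), array([ 0.35256332,  0.53430727,  0.42504843,  0.3822215 , -0.09892027]), np.float64(0.010736795074096719))
1 [  0.40529629   3.76012782 156.62894501]
[ 0.   0.  97.2]
[ -0.    0.3 -45.9]
[ 0.3  0.1 22.3]
-1 [ 1.98951077  2.21148476 85.00417342]
[ 0.   0.  84.3]
[-0.3  0.1 84.7]
[ 0.3  0.2 84.1]
```

The model fits well. The tilted picture also shows that the fingers end about 34 mm short along the tool axis: tips at (317.5,206) px, prediction 317,205. Now check which tilted poses are reachable.

```bash
cat > ik.py <<'E'
from kin import *
SG=(-1,)*4
f=lambda v:np.concatenate([fk(q,[*v[:4],0],SG,v[4])[0]-p for q,p in D])
v=least_squares(f,[.35,.53,.42,.38,-.1]).x;L=[*v[:4],np.radians(84.3)]
def ik(pos,Rt,q0,w=.01):
    g=lambda q:(lambda pR:np.concatenate([(pR[0]-pos)*5,(pR[1].inv()*Rt).as_rotvec(),w*(q-q0)]))(fk(q,L,SG,v[4]))
    r=least_squares(g,np.clip(q0,LO+.03,HI-.03),bounds=(LO+.01,HI-.01));p,R=fk(r.x,L,SG,v[4])
    return r.x,np.linalg.norm(p-pos)*1000,np.degrees(np.linalg.norm((R.inv()*Rt).as_rotvec()))
def rot(psi,t):return Ro.from_euler("xyz",[180,0,psi],degrees=True)*Ro.from_euler("y",t,degrees=True)
E
cat > scan.py <<'E'
from ik import *
rng=np.random.default_rng(0)
for psi,sg in((2.5,1),(182.5,-1)):
  for t in(32,40):
    for rx in(-200,-150,-78):
      P=np.array([*rk(rx,-66),-6.])/1000;ok={}
      for k in range(25):
        q,e,a=ik(P,rot(psi,sg*t),rng.uniform(LO,HI),1e-4)
        if e<1 and a<.5:
          m=np.min(np.minimum(q-LO,HI-q)/(HI-LO));b=q[4]>1.6
          if b not in ok or m>ok[b][0]:ok[b]=(m,q.round(2))
      print(psi,t,rx,{("flip" if b else "norm"):(round(x[0],3),x[1].tolist()) for b,x in ok.items()})
E
timeout 400 python3 scan.py
```

```text
2.5 32 -200 {'flip': (np.float64(0.011), [-1.02, 1.17, 1.1, 2.4, 3.98, 1.0, 0.16])}
2.5 32 -150 {'flip': (np.float64(0.063), [0.13, 0.81, -0.45, 2.29, 2.56, 0.57, 2.11])}
2.5 32 -78 {'flip': (np.float64(0.121), [-0.5, 0.82, 0.38, 2.11, 3.67, 0.37, 0.74])}
2.5 40 -200 {}
2.5 40 -150 {'flip': (np.float64(0.023), [0.17, 0.92, -0.52, 2.38, 2.72, 0.88, 2.01])}
2.5 40 -78 {'flip': (np.float64(0.098), [-0.25, 0.84, 0.04, 2.21, 3.09, 0.6, 1.43])}
182.5 32 -200 {'flip': (np.float64(0.011), [0.49, 1.08, -0.99, 2.4, 2.31, 0.99, -0.6])}
182.5 32 -150 {'flip': (np.float64(0.063), [0.52, 1.11, -1.04, 2.29, 2.23, 0.96, -0.45])}
182.5 32 -78 {'flip': (np.float64(0.14), [0.06, 0.82, -0.37, 2.11, 2.48, 0.42, -0.95])}
182.5 40 -200 {}
182.5 40 -150 {'flip': (np.float64(0.023), [0.33, 1.01, -0.73, 2.38, 2.61, 0.97, -0.91])}
182.5 40 -78 {'flip': (np.float64(0.098), [0.54, 1.26, -1.08, 2.21, 2.41, 1.07, -0.41])}
```

```bash
cat > plan.py <<'E'
from ik import *
s=bot.observe();q0=np.array(s["qpos"])
f=lambda q:fk(q,L,SG,v[4])
p,R=f(q0);print("model err",((p-s["position"])*1000).round(1),(R.inv()*Ro.from_euler("xyz",s["tool_rot"])).magnitude()*57.3)
seed=np.array([.06,.82,-.37,2.2,2.48,.5,-.95])
for rx in(-185,-130,-78):
    q,e,a=ik(np.array([*rk(rx,-66),-6])/1000,rot(182.5,-35),seed,1e-3);print("push",rx,q.round(2),round(e,2),round(a,2))
    seed=q if rx==-185 else seed
qa,e,a=ik(np.array([*rk(-210,-66),110])/1000,rot(182.5,-35),seed,1e-3);print("A",qa.round(2),e,a)
qm=(q0+qa)/2
N=26;path=[q0+(qa-q0)*k/N for k in range(N+1)]
print("TCP z along",[int(f(q)[0][2]*1000) for q in path][::3],"x",[int(f(q)[0][0]*1000) for q in path][::3],"y",[int(f(q)[0][1]*1000) for q in path][::3])
print("tilt",[int(np.degrees(np.arccos(-f(q)[1].apply([0,0,1])[2]))) for q in path][::3])
# min-norm tracking sim
q=q0.copy()
for k in range(1,N+1):
    P,Rt=f(path[k]);q,e,a=ik(P,Rt,q,1e-3)
print("sim end",q.round(2),e,a)
np.save("path.npy",path)
E
python3 plan.py
```

```text
model err [-3.  -5.7 -0.1] 2.803785276788028
push -185 [ 0.15  0.86 -0.5   2.41  2.66  0.76 -1.13] 0.0 0.0
push -130 [ 0.13  0.85 -0.46  2.28  2.62  0.64 -1.07] 0.0 0.0
push -78 [ 0.1   0.85 -0.42  2.15  2.57  0.53 -1.01] 0.0 0.0
A [ 0.1   0.47 -0.43  2.42  2.45  0.38 -1.03] 3.409369053448724 1.7499008784958434
TCP z along [164, 126, 99, 82, 73, 70, 72, 78, 94] x [511, 471, 434, 408, 400, 411, 441, 482, 526] y [69, 63, 45, 20, -5, -25, -30, -15, 21]
tilt [28, 21, 15, 13, 14, 17, 20, 24, 29]
sim end [-0.74  0.46  0.58  2.27 -1.21  0.17  2.51] 10.561495943596583 9.143387904154473
```

```bash
cat > plan2.py <<'E'
from ik import *
s=bot.observe();q0=np.array(s["qpos"]);f=lambda q:fk(q,L,SG,v[4])
seed=np.array([.13,.85,-.46,2.3,2.6,.6,-1.05])
A,e,a=ik(np.array([*rk(-175,-66),70])/1000,rot(182.5,-33),seed,1e-3);print("A",A.round(2),round(e,1),round(a,1))
W=[q0,np.array([-.4,.35,.5,1.95,-.6,.8,.2]),np.array([-.2,.3,.3,2.0,.2,.95,.2]),np.array([-.05,.35,0,2.05,1.0,.95,-.2]),np.array([.05,.4,-.3,2.15,1.9,.8,-.7]),A]
path=[q0]
for a,b in zip(W,W[1:]):
    n=int(np.ceil(max(np.abs(b-a)/np.array([.12,.12,.15,.15,.2,.2,.2]))))
    path+= [a+(b-a)*k/n for k in range(1,n+1)]
T=[f(q) for q in path];print(len(path))
q=q0.copy()
for k,(P,R) in enumerate(T):
    if k:q,e,a=ik(P,R,q,1e-3)
    if k%3==0 or k==len(T)-1:print(k,(P*1000).astype(int),"zdir",R.apply([0,0,1]).round(2),"des",path[k].round(1),"sim",q.round(2),round(e,1))
np.save("path.npy",np.array(path))
E
python3 plan2.py
```

```text
A [ 0.12  0.6  -0.45  2.36  2.49  0.45 -1.03] 0.0 0.0
24
0 [511  69 164] zdir [ 0.47 -0.06 -0.88] des [-1.1  0.4  1.   2.4 -1.3  0.2 -0.6] sim [-1.15  0.38  0.95  2.37 -1.26  0.16 -0.63] 0.0
3 [556  96 179] zdir [ 0.38  0.13 -0.91] des [-0.8  0.4  0.8  2.2 -1.   0.4 -0.3] sim [-0.9   0.4   0.86  2.19 -1.04  0.48 -0.21] 0.0
6 [569  62 210] zdir [ 0.25  0.22 -0.94] des [-0.5  0.4  0.6  2.  -0.7  0.7  0.1] sim [-0.68  0.41  0.8   2.01 -0.82  0.78  0.2 ] 0.0
9 [481 -46 203] zdir [ 0.01  0.03 -1.  ] des [-0.3  0.3  0.4  2.  -0.2  0.9  0.2] sim [-0.65  0.42  0.87  1.98 -0.43  0.94  0.44] 0.0
12 [ 416 -195  220] zdir [-0.14 -0.36 -0.92] des [-0.2  0.3  0.2  2.   0.4  1.   0.1] sim [-0.75  0.48  1.02  2.01 -0.    0.88  0.53] 0.0
15 [ 483 -285  263] zdir [ 0.04 -0.69 -0.73] des [-0.   0.4  0.   2.   1.   1.  -0.2] sim [-0.89  0.63  1.18  2.05  0.26  0.59  0.49] 0.0
18 [ 616 -250  291] zdir [ 0.42 -0.7  -0.58] des [ 0.   0.4 -0.2  2.1  1.5  0.9 -0.5] sim [-0.99  0.7   1.22  2.11  0.67  0.17  0.17] 0.0
21 [689 -94 219] zdir [ 0.7  -0.36 -0.62] des [ 0.1  0.5 -0.3  2.2  2.1  0.7 -0.8] sim [-0.58  0.49  0.48  2.22  2.41  0.39 -1.27] 0.0
23 [582  59  69] zdir [ 0.54  0.02 -0.84] des [ 0.1  0.6 -0.4  2.4  2.5  0.5 -1. ] sim [-0.18  0.56 -0.07  2.36  2.91  0.36 -1.51] 0.0
```

```bash
python3 - <<'E'
import re
t=open("plan2.py").read()
t=t.replace("W=[q0","""A2,e2,a2=ik(np.array([.535,.03,.17]),rot(182.5,-30),A,1e-3);print("A2",A2.round(2),round(e2,1),round(a2,1))
W=[q0""").replace("np.array([.05,.4,-.3,2.15,1.9,.8,-.7]),A]","np.array([.05,.3,-.3,2.25,1.8,.75,-.7]),A2,A]")
t=t.replace("k%3==0","k%2==0")
t+='''
for k,(P,R) in enumerate(T):
    X=np.array([inv((P+R.apply([0,0,-d]))[:2]*1000).tolist()+[(P+R.apply([0,0,-d]))[2]*1000] for d in range(0,260,10)])
    d=np.linalg.norm(np.maximum(0,np.maximum(np.array([-126,-250,176])-X,X-np.array([13,0,184]))),axis=1)
    if d.min()<110:print("near bar",k,d.min().round(),"at",d.argmin()*10)
'''
open("plan2.py","w").write(t)
E
python3 plan2.py
```

```text
A [ 0.12  0.6  -0.45  2.36  2.49  0.45 -1.03] 0.0 0.0
A2 [ 0.3   0.29 -0.55  2.37  1.6   0.17 -0.13] 0.0 0.0
28
0 [511  69 164] zdir [ 0.47 -0.06 -0.88] des [-1.1  0.4  1.   2.4 -1.3  0.2 -0.6] sim [-1.15  0.38  0.95  2.37 -1.26  0.16 -0.63] 0.0
2 [545  94 172] zdir [ 0.42  0.08 -0.9 ] des [-0.9  0.4  0.8  2.3 -1.1  0.3 -0.4] sim [-0.98  0.39  0.88  2.25 -1.12  0.37 -0.35] 0.0
4 [563  92 188] zdir [ 0.34  0.17 -0.92] des [-0.7  0.4  0.7  2.1 -0.9  0.5 -0.2] sim [-0.82  0.4   0.84  2.13 -0.97  0.58 -0.08] 0.0
6 [569  62 210] zdir [ 0.25  0.22 -0.94] des [-0.5  0.4  0.6  2.  -0.7  0.7  0.1] sim [-0.68  0.41  0.8   2.01 -0.82  0.78  0.2 ] 0.0
8 [522   0 209] zdir [ 0.1   0.13 -0.99] des [-0.4  0.3  0.4  2.  -0.4  0.8  0.2] sim [-0.63  0.41  0.83  1.96 -0.59  0.91  0.38] 0.0
10 [446 -98 205] zdir [-0.07 -0.09 -0.99] des [-0.2  0.3  0.4  2.   0.   0.9  0.2] sim [-0.67  0.43  0.92  1.99 -0.28  0.95  0.49] 0.0
12 [ 416 -195  220] zdir [-0.14 -0.36 -0.92] des [-0.2  0.3  0.2  2.   0.4  1.   0.1] sim [-0.75  0.48  1.02  2.01 -0.    0.88  0.53] 0.0
14 [ 449 -263  246] zdir [-0.05 -0.6  -0.8 ] 
[... 651 characters left out ...]
22 125] zdir [ 0.49 -0.02 -0.87] des [ 0.2  0.4 -0.5  2.4  2.   0.3 -0.5] sim [ 0.33  0.44 -0.63  2.36  1.9   0.34 -0.42] 0.0
26 [570  38  87] zdir [ 0.52 -0.01 -0.85] des [ 0.2  0.5 -0.5  2.4  2.3  0.4 -0.8] sim [ 0.34  0.61 -0.72  2.36  2.14  0.52 -0.63] 0.0
27 [582  59  69] zdir [ 0.54  0.02 -0.84] des [ 0.1  0.6 -0.4  2.4  2.5  0.5 -1. ] sim [ 0.35  0.7  -0.77  2.36  2.25  0.61 -0.72] 0.0
near bar 1 100.0 at 0
near bar 2 85.0 at 0
near bar 3 74.0 at 0
near bar 4 66.0 at 0
near bar 5 64.0 at 0
near bar 6 67.0 at 0
near bar 7 76.0 at 0
near bar 20 63.0 at 0
near bar 21 68.0 at 0
near bar 22 98.0 at 0
near bar 23 99.0 at 0
near bar 24 100.0 at 0
near bar 25 103.0 at 0
near bar 26 108.0 at 0
```

```bash
cat > rows.py <<'E'
import sys
from ik import *
def rows(T,i,n):
    p0,R0=T[i];S=[];U=[]
    for P,R in T[i+1:i+1+n]:
        S.append((R0.inv().apply(P-p0)*100).round(1).tolist());U.append((R0.inv()*R).as_rotvec(degrees=True).round().astype(int).tolist())
    print(i,S,U)
if __name__=="__main__":
    path=np.load("path.npy");T=[fk(q,L,SG,v[4]) for q in path]
    for i in range(int(sys.argv[1]),int(sys.argv[2]),5):rows(T,i,5)
E
python3 rows.py 0 27
```

```text
0 [[1.8, -1.5, 0.5], [3.4, -2.3, 0.7], [4.8, -2.5, 0.6], [5.8, -2.0, 0.2], [6.7, -0.8, -0.4]] [[4, -1, -10], [8, -2, -20], [12, -2, -30], [15, -2, -40], [19, -3, -49]]
5 [[-1.0, 1.3, -1.4], [-2.6, 2.8, -3.1], [-8.5, 1.3, -4.0], [-14.4, 0.6, -5.6], [-20.2, 0.8, -7.8]] [[3, -1, -10], [6, -1, -19], [10, -8, -26], [13, -15, -34], [17, -22, -41]]
10 [[-5.3, -3.5, -0.3], [-9.3, -4.1, -0.4], [-13.3, -3.6, -1.2], [-16.7, -1.8, -2.5], [-19.4, 1.1, -4.3]] [[5, -7, -7], [7, -15, -10], [9, -23, -14], [8, -31, -18], [7, -38, -22]]
15 [[-2.3, 3.3, -1.1], [-3.5, 7.3, -3.3], [-3.5, 11.8, -6.4], [-2.0, 16.2, -10.2], [6.6, 18.0, -9.7]] [[-6, -7, -3], [-13, -13, -6], [-20, -19, -10], [-29, -22, -14], [-35, -14, -26]]
20 [[6.3, 5.6, -1.3], [11.4, 11.3, -4.4], [12.7, 11.2, -2.2], [13.5, 11.7, -0.2], [14.1, 12.9, 1.7]] [[-11, 7, -7], [-22, 11, -14], [-21, 12, -14], [-20, 12, -14], [-20, 11, -14]]
25 [[-0.2, 1.3, 2.2], [-0.5, 3.3, 4.3]] [[-1, -1, 0], [-3, -3, 0]]
```

>>> arm_command(gripper=[6.0,6.0,6.0,6.0,6.0], slide=[[2,-1.5,0.5],[3.5,-2.5,0.5],[5,-2.5,0.5],[6,-2,0],[6.5,-1,-0.5]], turn=[[4,-1,-10],[8,-2,-20],[12,-2,-30],[15,-2,-40],[19,-3,-49]])

```text
clock: 23.38
position: [0.5693, 0.0857, 0.1969]
tool_rot: [3.043, -0.375, 0.984]
force: [-0.3, 0.7, -0.0]
grip_width: 0.06
```

>>> arm_command(gripper=[6.0,6.0,6.0,6.0,6.0], slide=[[-1,1.5,-1.5],[-2.5,3,-3],[-8.5,1.5,-4],[-14.5,0.5,-5.5],[-20,1,-8]], turn=[[3,-1,-10],[6,-1,-19],[10,-8,-26],[13,-15,-34],[17,-22,-41]])

```text
clock: 24.0
position: [0.4486, -0.0959, 0.198]
tool_rot: [-3.055, 0.031, 1.696]
force: [-0.5, -0.4, 0.9]
grip_width: 0.0599
```

Run:
```python
from ik import *
go();s=bot.observe();print(Ro.from_euler("xyz",s["tool_rot"]).apply([0,0,1]).round(2))
```

```text
now [448.6 -95.9 198. ] [-175.     1.8   97.2] F [-0.5 -0.4  0.9] w 59.9 t 24.0 q [-0.56  0.4   0.8   1.99 -0.28  0.95  0.51]
[-0.08 -0.04 -1.  ]
```

The controller tracks my simulated joints, so I continue through the flip.

>>> arm_command(gripper=[6.0,6.0,6.0,6.0,6.0], slide=[[-5,-3.5,0],[-9,-4,-0.5],[-13,-3.5,-1],[-16.5,-2,-2.5],[-19.5,1,-4.5]], turn=[[5,-7,-7],[7,-15,-10],[9,-23,-14],[8,-31,-18],[7,-38,-22]])

```text
clock: 24.62
position: [0.4878, -0.2856, 0.2481]
tool_rot: [-2.748, 0.6, 2.245]
force: [0.6, -0.9, -0.2]
grip_width: 0.0599
```

```bash
cat > plan3.py <<'E'
from ik import *
from rows import rows
s=bot.observe();q0=np.array(s["qpos"]);f=lambda q:fk(q,L,SG,v[4])
go();print(Ro.from_euler("xyz",s["tool_rot"]).apply([0,0,1]).round(2))
A=ik(np.array([*rk(-175,-66),70])/1000,rot(182.5,-33),np.array([.13,.85,-.46,2.3,2.6,.6,-1.05]),1e-3)[0]
A2=ik(np.array([.535,.03,.17]),rot(182.5,-30),A,1e-3)[0]
M=np.array([.05,.3,-.3,2.25,1.8,.75,-.7])
kf=[f(q0)]+[f(M)]+[f(A2),f(A)]
from scipy.spatial.transform import Slerp
T=[kf[0]]
for (p,R),(P,S) in zip(kf,kf[1:]):
    n=int(np.ceil(max(np.linalg.norm(P-p)/.06,(R.inv()*S).magnitude()/np.radians(10))));sl=Slerp([0,1],Ro.concatenate([R,S]))
    T+=[(p+(P-p)*k/n,sl(k/n)) for k in range(1,n+1)]
q=q0.copy()
for k,(P,R) in enumerate(T):
    if k:q,e,a=ik(P,R,q,1e-3)
    if k%2==0 or k==len(T)-1:print(k,(P*1000).astype(int),"zdir",R.apply([0,0,1]).round(2),"sim",q.round(2))
for i in range(0,len(T)-1,5):rows(T,i,5)
E
python3 plan3.py
```

```text
now [ 487.8 -285.6  248.1] [-157.4   34.4  128.6] F [ 0.6 -0.9 -0.2] w 59.9 t 24.62 q [-0.75  0.57  1.05  2.04  0.33  0.64  0.48]
[ 0.03 -0.65 -0.76]
0 [ 458 -300  244] zdir [-0.04 -0.65 -0.76] sim [-0.75  0.57  1.05  2.04  0.33  0.64  0.48]
2 [ 526 -246  265] zdir [ 0.24 -0.66 -0.71] sim [-0.97  0.56  1.17  2.14  0.43  0.4   0.4 ]
4 [ 595 -191  286] zdir [ 0.51 -0.59 -0.63] sim [-1.08  0.54  1.18  2.22  1.17  0.17 -0.28]
6 [ 610 -125  271] zdir [ 0.63 -0.43 -0.64] sim [-0.88  0.34  0.82  2.3   1.99  0.28 -0.9 ]
8 [572 -47 220] zdir [ 0.6  -0.2  -0.77] sim [-0.54  0.23  0.41  2.36  2.02  0.17 -0.74]
10 [534  30 169] zdir [ 0.5   0.02 -0.87] sim [ 0.3   0.29 -0.55  2.37  1.6   0.17 -0.13]
12 [582  59  69] zdir [ 0.54  0.02 -0.84] sim [ 0.38  0.72 -0.8   2.36  2.23  0.63 -0.69]
0 [[-0.6, 3.6, -2.7], [-1.2, 7.1, -5.4], [-1.8, 10.7, -8.0], [-2.4, 14.2, -10.7], [-3.0, 17.8, -13.4]] [[-6, -6, -3], [-12, -11, -5], [-18, -17, -8], [-24, -22, -10], [-30, -28, -13]]
5 [[3.9, 2.6, -1.8], [7.8, 5.1, -3.6], [11.7, 7.7, -5.4], [15.6, 10.2, -7.3], [19.5, 12.8, -9.1]] [[-6, 4, -4], [-13, 8, -8], [-19, 12, -13], [-25, 17, -17], [-31, 21, -21]]
10 [[0.4, 1.4, 5.5], [0.8, 2.7, 11.1]] [[0, -1, 0], [0, -3, 0]]
```

```bash
cat > plan4.py <<'E'
from ik import *
from rows import rows
s=bot.observe();q0=np.array(s["qpos"]);f=lambda q:fk(q,L,SG,v[4])
p,R=f(q0);print("model err",((p-s["position"])*1000).round(1),(R.inv()*Ro.from_euler("xyz",s["tool_rot"])).as_rotvec(degrees=True).round(1),"qd",s["qd"].round(2))
A=ik(np.array([*rk(-175,-66),70])/1000,rot(182.5,-33),np.array([-.3,.6,.1,2.36,2.9,.4,-1.5]),1e-2)[0]
B=ik(np.array([.55,.02,.15]),rot(182.5,-36),A,1e-2);B=B[0];print("A",A.round(2),"B",B.round(2))
W=[q0,np.array([-.6,.4,.75,2.1,1.0,.85,.1]),np.array([-.45,.3,.4,2.2,1.9,.75,-.6]),np.array([-.35,.3,.2,2.33,2.5,.6,-1.2]),B,A]
path=[q0]
for a,b in zip(W,W[1:]):
    n=int(np.ceil(max(np.abs(b-a)/np.array([.12,.12,.15,.15,.22,.22,.22]))));path+=[a+(b-a)*k/n for k in range(1,n+1)]
T=[f(q) for q in path];q=q0.copy()
for k,(P,R) in enumerate(T):
    if k:q,e,a=ik(P,R,q,1e-3)
    X=np.array([[*inv((P+R.apply([0,0,-d]))[:2]*1000),(P+R.apply([0,0,-d]))[2]*1000] for d in range(0,260,10)])
    d=np.linalg.norm(np.maximum(0,np.maximum(np.array([-126,-250,176])-X,X-np.array([13,0,184]))),axis=1).min()
    print(k,(P*1000).astype(int),"zdir",R.apply([0,0,1]).round(2),"des",path[k][4:].round(1),"sim",q.round(2),"bar",int(d))
for i in range(0,len(T)-1,5):rows(T,i,5)
E
python3 plan4.py
```

```text
model err [-29.5 -15.   -3.4] [-3.1 -2.   1.4] qd [-0.18  0.4   0.34 -0.13  0.69 -0.68 -0.07]
A [-0.21  0.56 -0.03  2.36  2.96  0.36 -1.57] B [-0.07  0.33 -0.07  2.42  3.06  0.21 -1.58]
0 [ 458 -300  244] zdir [-0.04 -0.65 -0.76] des [0.3 0.6 0.5] sim [-0.75  0.57  1.05  2.04  0.33  0.64  0.48] bar 261
1 [ 440 -312  255] zdir [-0.07 -0.68 -0.73] des [0.5 0.7 0.4] sim [-0.77  0.58  1.08  2.06  0.38  0.66  0.49] bar 284
2 [ 430 -325  273] zdir [-0.08 -0.72 -0.69] des [0.7 0.7 0.3] sim [-0.8   0.6   1.12  2.07  0.44  0.66  0.5 ] bar 305
3 [ 429 -341  297] zdir [-0.06 -0.77 -0.63] des [0.8 0.8 0.2] sim [-0.85  0.61  1.19  2.09  0.52  0.64  0.5 ] bar 323
4 [ 436 -355  326] zdir [-0.02 -0.82 -0.57] des [1.  0.8 0.1] sim [-0.9   0.64  1.26  2.1   0.59  0.59  0.48] bar 340
5 [ 473 -357  341] zdir [ 0.09 -0.85 -0.51] des [ 1.2  0.8 -0. ] sim [-0.95  0.69  1.33  2.12  0.65  0.46  0.43] bar 328
6 [ 514 -349  355] zdir [ 0.21 -0.86 -0.47] des [ 1.4  0.8 -0.2] sim [-1.    0.75  1.4   2.14  0.68  0.3   0.38] bar 311
7 [ 557 -331  368] zdir [ 0.35 -0.84 -0.43] des [ 1.5  0.8 -0.3] sim [-1.03  0.75 
[... 1118 characters left out ...]
 [582  59  69] zdir [ 0.54  0.02 -0.84] des [ 3.   0.4 -1.6] sim [-0.31  0.56  0.09  2.36  3.13  0.35 -1.76] bar 116
0 [[-0.4, -2.4, -0.1], [-1.7, -4.4, -0.5], [-3.9, -6.0, -1.3], [-6.8, -7.0, -2.6], [-9.7, -4.5, -3.7]] [[3, -1, -3], [6, -4, -6], [8, -7, -9], [9, -12, -11], [6, -19, -12]]
5 [[-3.5, 2.5, -1.0], [-6.7, 5.6, -2.9], [-9.5, 9.1, -5.6], [-11.6, 12.9, -9.1], [-10.4, 18.0, -12.2]] [[-4, -7, 0], [-8, -13, 0], [-14, -19, 0], [-21, -25, -1], [-29, -27, -1]]
10 [[1.3, 6.3, -1.5], [3.8, 12.3, -4.1], [10.0, 16.8, -6.4], [16.8, 19.6, -9.6], [23.6, 20.4, -13.4]] [[-9, -1, 1], [-18, 1, 2], [-27, 8, 0], [-33, 16, -3], [-39, 24, -7]]
15 [[0.7, 2.0, 4.2], [2.0, 3.8, 8.5]] [[0, 1, 0], [0, 2, 0]]
```

>>> arm_command(gripper=[6.0,6.0,6.0,6.0,6.0], slide=[[-0.5,-2.5,0],[-1.5,-4.5,-0.5],[-4,-6,-1.5],[-7,-7,-2.5],[-9.5,-4.5,-3.5]], turn=[[3,-1,-3],[6,-4,-6],[8,-7,-9],[9,-12,-11],[6,-19,-12]])

```text
clock: 25.25
position: [0.4972, -0.343, 0.3433]
tool_rot: [-2.349, 0.762, 2.704]
force: [1.3, -0.4, -0.3]
grip_width: 0.0602
```

>>> arm_command(gripper=[6.0,6.0,6.0,6.0,6.0], slide=[[-3.5,2.5,-1],[-6.5,5.5,-3],[-9.5,9,-5.5],[-11.5,13,-9],[-10.5,18,-12]], turn=[[-4,-7,0],[-8,-13,0],[-14,-19,0],[-21,-25,-1],[-29,-27,-1]])

```text
clock: 25.88
position: [0.6162, -0.2806, 0.3865]
tool_rot: [-2.296, 0.992, 3.104]
force: [0.0, -1.1, 0.2]
grip_width: 0.06
```

```bash
cat > plan5.py <<'E'
from ik import *
from rows import rows
from scipy.spatial.transform import Slerp
bot_s=bot.observe();vision.grab_frame("top");s=bot.observe();q0=np.array(s["qpos"]);f=lambda q:fk(q,L,SG,v[4])
go();p,R=f(q0);R1=Ro.from_euler("xyz",s["tool_rot"]);print("zdir",R1.apply([0,0,1]).round(2),"model err",((p-s["position"])*1000).round(1),(R.inv()*R1).as_rotvec(degrees=True).round(1))
K=[(s["position"],R1),(np.array([.65,-.1,.32]),rot(170,-55)),(np.array([.56,0,.25]),rot(180,-42)),(np.array([*rk(-205,-66),130])/1000,rot(182.5,-35)),(np.array([*rk(-180,-66),50])/1000,rot(182.5,-34))]
T=[K[0]]
for (p,R),(P,S) in zip(K,K[1:]):
    n=int(np.ceil(max(np.linalg.norm(P-p)/.06,(R.inv()*S).magnitude()/np.radians(10))));sl=Slerp([0,1],Ro.concatenate([R,S]))
    T+=[(p+(P-p)*k/n,sl(k/n)) for k in range(1,n+1)]
q=q0.copy()
for k,(P,R) in enumerate(T):
    q,e,a=ik(P,R,q,1e-3)
    X=np.array([[*inv((P+R.apply([0,0,-d]))[:2]*1000),(P+R.apply([0,0,-d]))[2]*1000] for d in range(20,260,10)])
    d=np.linalg.norm(np.maximum(0,np.maximum(np.array([-126,-250,176])-X,X-np.array([13,0,184]))),axis=1).min()
    print(k,(P*1000).astype(int),R.apply([0,0,1]).round(2),"sim",q.round(2),round(e,1),round(a,1),"bar",int(d))
for i in range(0,len(T)-1,5):rows(T,i,5)
E
python3 plan5.py
```

```text
now [ 617.5 -279.   386.4] [-131.7   56.9  178.1] F [ 1.6 -0.3  1.3] w 60.0 t 25.93 q [-1.02  0.7   1.34  2.18  1.74  0.25 -0.63]
zdir [ 0.53 -0.76 -0.36] model err [-22.4 -40.3   0.6] [-4.6 -2.5  3.6]
0 [ 617 -278  386] [ 0.53 -0.76 -0.36] sim [-1.05  0.62  1.26  2.19  1.86  0.33 -0.8 ] 0.0 0.0 bar 19772
1 [ 624 -243  373] [ 0.61 -0.66 -0.43] sim [-1.03  0.46  1.17  2.24  2.02  0.36 -0.88] 0.0 0.0 bar 19841
2 [ 630 -207  359] [ 0.68 -0.55 -0.48] sim [-0.97  0.34  1.04  2.27  2.19  0.36 -0.97] 0.0 0.0 bar 19903
3 [ 637 -171  346] [ 0.74 -0.42 -0.53] sim [-0.82  0.24  0.87  2.3   2.42  0.33 -1.13] 0.0 0.0 bar 19956
4 [ 643 -135  333] [ 0.78 -0.28 -0.56] sim [-0.58  0.19  0.63  2.32  2.77  0.31 -1.41] 0.0 0.0 bar 19998
5 [ 650 -100  320] [ 0.81 -0.14 -0.57] sim [-0.28  0.18  0.35  2.33  3.23  0.32 -1.81] 0.0 0.0 bar 20030
6 [620 -66 296] [ 0.77 -0.09 -0.63] sim [-0.29  0.15  0.31  2.36  3.26  0.25 -1.82] 0.0 0.0 bar 20061
7 [590 -33 273] [ 0.72 -0.05 -0.69] sim [-0.29  0.13  0.27  2.39  3.3   0.19 -1.84] 0.0 0.0 bar 20083
8 [560   0 250] [ 0.67  0.   -0.74] sim [-0.75  0.15  0.72  2.42
[... 274 characters left out ...]
0.82] sim [-0.75  0.46  0.63  2.42  3.79  0.34 -2.47] 1.1 0.6 bar 20001
12 [565  58  90] [ 0.57  0.02 -0.82] sim [-0.74  0.59  0.64  2.41  3.73  0.47 -2.44] 0.0 0.0 bar 19960
13 [577  59  50] [ 0.56  0.02 -0.83] sim [-0.71  0.71  0.62  2.39  3.7   0.55 -2.44] 0.0 0.0 bar 19919
0 [[0.8, 3.3, -1.9], [1.6, 6.5, -3.8], [2.5, 9.8, -5.7], [3.3, 13.1, -7.6], [4.1, 16.3, -9.6]] [[-8, 1, 1], [-17, 1, 1], [-25, 2, 2], [-33, 3, 3], [-42, 4, 3]]
5 [[3.9, 2.8, -1.6], [7.9, 5.5, -3.1], [11.8, 8.3, -4.7], [15.4, 10.2, -2.8], [19.0, 12.0, -1.0]] [[-3, 4, -2], [-5, 9, -4], [-8, 13, -7], [-8, 15, -7], [-8, 18, -8]]
10 [[2.6, 1.9, 3.1], [4.0, 2.0, 7.0], [5.4, 2.0, 10.9]] [[-1, 2, -1], [-1, 3, -1], [-1, 3, -1]]
```

```bash
sed -i 's|^K=.*|K=[(s["position"],R1),(np.array([.65,-.1,.32]),rot(170,-56)),(np.array([.61,-.01,.26]),rot(180,-50)),(np.array([.585,.04,.17]),rot(182.5,-42)),(np.array([*rk(-180,-66),50])/1000,rot(182.5,-36))]|' plan5.py; python3 plan5.py
```

```text
now [ 615.9 -280.3  386. ] [-131.8   56.8  177.7] F [ 0.3 -0.4  1.1] w 60.1 t 25.98 q [-1.02  0.7   1.35  2.18  1.71  0.25 -0.61]
zdir [ 0.53 -0.77 -0.36] model err [-22.6 -40.2   0.5] [-4.6 -2.5  3.6]
0 [ 615 -280  385] [ 0.53 -0.77 -0.36] sim [-1.05  0.62  1.26  2.19  1.84  0.33 -0.78] 0.0 0.0 bar 19771
1 [ 622 -244  372] [ 0.61 -0.67 -0.43] sim [-1.03  0.46  1.16  2.24  2.02  0.36 -0.88] 0.0 0.0 bar 19840
2 [ 629 -208  359] [ 0.68 -0.55 -0.48] sim [-0.96  0.33  1.03  2.28  2.2   0.37 -0.99] 0.0 0.0 bar 19901
3 [ 636 -172  346] [ 0.74 -0.42 -0.52] sim [-0.81  0.24  0.86  2.31  2.44  0.35 -1.16] 0.0 0.0 bar 19954
4 [ 643 -136  333] [ 0.79 -0.29 -0.55] sim [-0.58  0.19  0.63  2.33  2.8   0.34 -1.44] 0.0 0.0 bar 19996
5 [ 650 -100  320] [ 0.82 -0.14 -0.56] sim [-0.3   0.19  0.38  2.34  3.24  0.35 -1.82] 0.0 0.0 bar 20027
6 [630 -55 290] [ 0.8  -0.07 -0.6 ] sim [-0.3   0.19  0.32  2.39  3.31  0.36 -1.86] 0.0 0.0 bar 20050
7 [610  -9 260] [ 0.77  0.   -0.64] sim [-0.3   0.21  0.26  2.42  3.37  0.36 -1.89] 0.3 0.2 bar 20063
8 [597  15 215] [ 0.72  0.02 -0.69] sim [-0.35  0.28  0.26  2.42  3.33  0.34 -1.88] 1.6 0.8 bar 20045
9 [585  40 170] [ 0.67  0.03 -0.74] sim [-0.39  0.36  0.25  2.42  3.3   0.35 -1.88] 1.9 1.0 bar 20021
10 [582  46 130] [ 0.64  0.03 -0.77] sim [-0.4   0.45  0.24  2.42  3.28  0.4  -1.89] 2.0 1.0 bar 19990
11 [580  52  90] [ 0.62  0.03 -0.79] sim [-0.4   0.55  0.23  2.42  3.26  0.47 -1.9 ] 1.1 0.5 bar 19958
12 [577  59  50] [ 0.59  0.03 -0.81] sim [-0.41  0.65  0.22  2.41  3.24  0.54 -1.91] 0.0 0.0 bar 19923
0 [[0.8, 3.3, -1.9], [1.6, 6.6, -3.9], [2.4, 9.9, -5.8], [3.2, 13.2, -7.7], [4.0, 16.5, -9.6]] [[-8, 1, 1], [-17, 1, 1], [-25, 2, 2], [-33, 2, 3], [-42, 3, 4]]
5 [[4.0, 4.1, -0.6], [8.1, 8.2, -1.2], [12.7, 10.4, -0.1], [17.4, 12.7, 1.1], [20.9, 13.2, 3.0]] [[-4, 3, -3], [-8, 6, -6], [-9, 10, -7], [-9, 14, -8], [-9, 16, -8]]
10 [[2.7, 0.7, 2.9], [5.5, 1.3, 5.8]] [[0, 2, 0], [0, 4, 0]]
```

>>> arm_command(gripper=[6.0,6.0,6.0,6.0,6.0], slide=[[1,3.5,-2],[1.5,6.5,-4],[2.5,10,-6],[3,13,-7.5],[4,16.5,-9.5]], turn=[[-8,1,1],[-17,1,1],[-25,2,2],[-33,2,3],[-42,3,4]])

```text
clock: 26.6
position: [0.6479, -0.1304, 0.3262]
tool_rot: [-3.021, 0.978, 2.972]
force: [0.8, -0.7, -0.4]
grip_width: 0.0599
```

>>> arm_command(gripper=[6.0,6.0,6.0], slide=[[0,0,0],[4,4,-0.5],[8,8,-1]], turn=[[0,0,0],[-4,3,-3],[-8,6,-6]])

```text
clock: 26.98
position: [0.6167, -0.0436, 0.2585]
tool_rot: [-3.033, 0.859, 3.129]
force: [1.2, -0.3, -0.2]
grip_width: 0.0601
```

```bash
sed -i 's|^K=.*|K=[(s["position"],R1),(np.array([.585,.04,.17]),rot(182.5,-42)),(np.array([*rk(-180,-66),50])/1000,rot(182.5,-36))]|' plan5.py; python3 plan5.py
```

```text
now [614.5 -39.2 254.7] [-173.8   48.8  179.7] F [-1.6  4.3 -3.7] w 60.3 t 27.02 q [-0.59  0.23  0.48  2.36  2.68  0.28 -1.28]
zdir [ 0.75 -0.11 -0.65] model err [ 4.  -9.2 12.8] [-4.2 -0.6  2. ]
0 [614 -39 254] [ 0.75 -0.11 -0.65] sim [-0.35  0.23  0.28  2.4   2.97  0.33 -1.54] 0.0 0.0 bar 20039
1 [599   0 212] [ 0.71 -0.04 -0.7 ] sim [-0.29  0.28  0.17  2.42  3.06  0.35 -1.63] 0.4 0.2 bar 20035
2 [585  40 170] [ 0.67  0.03 -0.74] sim [-0.25  0.35  0.07  2.42  3.12  0.34 -1.7 ] 1.9 1.0 bar 20021
3 [582  46 130] [ 0.64  0.03 -0.77] sim [-0.26  0.44  0.07  2.42  3.11  0.4  -1.7 ] 2.0 1.0 bar 19990
4 [580  52  90] [ 0.62  0.03 -0.79] sim [-0.27  0.54  0.06  2.42  3.1   0.47 -1.71] 1.1 0.5 bar 19958
5 [577  59  50] [ 0.59  0.03 -0.81] sim [-0.28  0.64  0.06  2.41  3.09  0.53 -1.72] 0.0 0.0 bar 19923
0 [[4.2, 4.1, 1.2], [8.3, 8.2, 2.5], [11.5, 9.1, 4.8], [14.7, 10.0, 7.2], [17.9, 10.9, 9.5]] [[-4, 3, -1], [-8, 7, -2], [-8, 9, -2], [-8, 11, -3], [-8, 13, -3]]
```

>>> arm_command(gripper=[6.0,6.0,6.0,6.0,6.0], slide=[[4,4,1],[8.5,8,2.5],[12,9,4.5],[15.5,10,7],[15.5,10,7]], turn=[[-4,3,-1],[-8,7,-2],[-8,9,-2],[-8,11,-3],[-8,11,-3]])

```text
clock: 27.65
position: [0.5775, 0.048, 0.0868]
tool_rot: [-3.129, 0.662, -3.094]
force: [1.3, 0.1, 0.5]
grip_width: 0.0598
```

```bash
cat > t.py <<'E'
from h import *
def st():
    s=bot.observe();R=Ro.from_euler("xyz",s["tool_rot"]);p=s["position"]*1000
    tip=p+R.apply([0,0,-34]);con=tip+R.apply([-11,0,0])   # front edge is tool -x now
    print("tip rack",inv(tip[:2]).round(1),"z",tip[2].round(1),"| contact rack x",inv(con[:2])[0].round(1),"z",con[2].round(1),"tooly",R.apply([0,1,0]).round(3),"zdir",R.apply([0,0,1]).round(2))
E
python3 - <<'E'
from t import *
go((*rk(-195,-66),40,182.5,-36),(*rk(-195,-66),-8,182.5,-36),(*rk(-195,-66),40,182.5,-33),(*rk(-195,-66),-8,182.5,-33));st()
from ik import *
for t in(36,34,32):
  for rx in(-195,-185,-175):
    q,e,a=ik(np.array([*rk(rx,-66),-8])/1000,rot(182.5,-t),bot.observe()["qpos"],1e-3);print(t,rx,q.round(2),round(e,1),round(a,1))
E
```

```text
now [577.5  48.   86.8] [-179.3   38.  -177.3] F [1.3 0.1 0.5] w 59.8 t 27.65 q [-0.37  0.53  0.12  2.41  2.9   0.45 -1.57]
slide [4.01, 1.16, 2.79] turn [-0.6, 2.0, 0.2]
slide [6.97, 1.21, 6.57] turn [-0.6, 2.0, 0.2]
slide [4.01, 1.16, 2.79] turn [-0.6, 5.0, 0.1]
slide [6.97, 1.21, 6.57] turn [-0.6, 5.0, 0.1]
tip rack [-201.4  -76.8] z 113.6 | contact rack x -192.8 z 120.3 tooly [-0.039  0.999 -0.01 ] zdir [ 0.61  0.02 -0.79]
36 -195 [-0.24  0.79 -0.    2.42  3.04  0.68 -1.67] 2.8 1.1
36 -185 [-0.24  0.8  -0.    2.42  3.05  0.7  -1.68] 0.0 0.0
36 -175 [-0.23  0.8  -0.    2.39  3.05  0.68 -1.67] 0.0 0.0
34 -195 [-0.23  0.78 -0.01  2.42  3.05  0.65 -1.67] 0.0 0.0
34 -185 [-0.23  0.78 -0.01  2.39  3.04  0.62 -1.67] 0.0 0.0
34 -175 [-0.23  0.78 -0.01  2.37  3.04  0.6  -1.66] 0.0 0.0
32 -195 [-0.23  0.76 -0.01  2.39  3.04  0.57 -1.66] 0.0 0.0
32 -185 [-0.22  0.76 -0.01  2.37  3.04  0.54 -1.65] 0.0 0.0
32 -175 [-0.22  0.76 -0.01  2.35  3.03  0.52 -1.65] 0.0 0.0
```

>>> arm_command(gripper=[6.0,6.0,6.0,6.0,6.0], slide=[[2,0.6,1.4],[4,1.2,2.8],[5.5,1.2,4.7],[7,1.2,6.5],[7,1.2,6.5]], turn=[[0,2,0],[-0.5,5,0],[-0.5,5,0],[-0.5,5,0],[-0.5,5,0]])

```text
clock: 28.28
position: [0.5625, 0.0598, -0.0057]
tool_rot: [3.14, 0.577, -3.097]
force: [-0.2, -0.3, -0.4]
grip_width: 0.0601
```

Run:
```python
from t import *
st();go((*rk(-175,-66),-8,182.5,-34),(*rk(-130,-66),-8,182.5,-34),(*rk(-80,-66),-8,182.5,-34))
```

```text
tip rack [-213.6  -64.9] z 22.8 | contact rack x -204.4 z 28.8 tooly [-0.045  0.999  0.001] zdir [ 0.55  0.03 -0.84]
now [562.5  59.8  -5.7] [ 179.9   33.1 -177.4] F [-0.2 -0.3 -0.4] w 60.1 t 28.27 q [-0.33  0.74  0.04  2.38  2.93  0.55 -1.62]
slide [-1.56, -0.12, 1.29] turn [0.1, -0.9, 0.1]
slide [-5.33, -0.13, 3.74] turn [0.1, -0.9, 0.1]
slide [-9.52, -0.14, 6.47] turn [0.1, -0.9, 0.1]
```

>>> arm_command(gripper=[6.0,6.0,6.0,6.0,6.0], slide=[[-0.9,0,0.6],[-1.7,0,1.1],[-2.5,0,1.63],[-3.3,0,2.15],[-4.1,0,2.67]], turn=[[0,0,0],[0,0,0],[0,0,0],[0,0,0],[0,0,0]])

```text
clock: 28.9
position: [0.6121, 0.0629, -0.0047]
tool_rot: [3.138, 0.579, -3.098]
force: [-3.0, 0.4, 2.2]
grip_width: 0.0603
```

Run:
```python
from t import *
st();go((*rk(-130,-64),-7,182.5,-34),(*rk(-80,-63),-7,182.5,-34))
```

```text
tip rack [-164.  -64.] z 23.8 | contact rack x -154.8 z 29.8 tooly [-0.046  0.999  0.003] zdir [ 0.55  0.03 -0.84]
now [612.1  62.9  -4.7] [ 179.8   33.2 -177.5] F [-3.   0.4  2.2] w 60.3 t 28.9 q [-0.31  0.75  0.06  2.26  2.94  0.44 -1.6 ]
slide [-1.16, -0.02, 1.04] turn [0.2, -0.8, 0.0]
slide [-5.34, 0.07, 3.77] turn [0.2, -0.8, 0.0]
```

>>> arm_command(gripper=[6.0,6.0,6.0,6.0,6.0], slide=[[-0.8,0,0.6],[-1.7,0,1.2],[-2.5,0,1.75],[-3.3,0,2.3],[-4.1,0.1,2.85]], turn=[[0,0,0],[0,0,0],[0,0,0],[0,0,0],[0,0,0]])

```text
clock: 29.52
position: [0.6618, 0.066, -0.0063]
tool_rot: [3.138, 0.579, -3.098]
force: [-2.8, -1.9, 0.8]
grip_width: 0.0598
```

Run:
```python
from t import *
st();go((*rk(-90,-63),-7,182.5,-33),(*rk(-80,-63),-7,182.5,-33))
```

```text
tip rack [-114.1  -63. ] z 22.2 | contact rack x -104.9 z 28.2 tooly [-0.046  0.999  0.003] zdir [ 0.55  0.03 -0.84]
now [661.8  66.   -6.3] [ 179.8   33.2 -177.5] F [-2.8 -1.9  0.8] w 59.8 t 29.52 q [-0.3   0.77  0.07  2.14  2.95  0.34 -1.59]
slide [-0.42, -0.01, 0.36] turn [0.2, 0.2, 0.0]
slide [-1.26, -0.02, 0.91] turn [0.2, 0.2, 0.0]
```

>>> arm_command(gripper=[6.0,6.0,6.0], slide=[[-0.4,0.05,0.26],[-0.8,0.1,0.52],[-0.8,0.1,0.52]], turn=[[0,0,0],[0,0,0],[0,0,0]])

```text
clock: 29.9
position: [0.6711, 0.068, -0.006]
tool_rot: [3.138, 0.58, -3.097]
force: [0.4, -0.0, 0.1]
grip_width: 0.06
```

>>> arm_command(gripper=[6.0,6.0], slide=[[-0.25,0,0.16],[-0.25,0,0.16]], turn=[[0,0,0],[0,0,0]])

```text
clock: 30.15
position: [0.6739, 0.068, -0.006]
tool_rot: [3.138, 0.58, -3.097]
force: [0.1, -0.2, -0.3]
grip_width: 0.0596
```

>>> arm_command(gripper=[6.0,6.0], slide=[[-0.2,0,0.13],[-0.2,0,0.13]], turn=[[0,0,0],[0,0,0]])

```text
clock: 30.4
position: [0.6763, 0.068, -0.006]
tool_rot: [3.138, 0.58, -3.098]
force: [0.5, -0.3, 0.2]
grip_width: 0.0596
```

>>> arm_command(gripper=[6.0,6.0], slide=[[-0.12,0,0.08],[-0.25,0,0.16]], turn=[[0,0,0],[0,0,0]])

```text
clock: 30.65
position: [0.6779, 0.0681, -0.0066]
tool_rot: [3.138, 0.577, -3.097]
force: [-18.0, 0.3, 10.3]
grip_width: 0.0602
```

Run:
```python
from t import *
st()
a=vision.grab_frame("top");b=vision.grab_frame("scene");cv2.imwrite("pics/raw4.png",np.hstack([a,b]))
# expected home lid corners in both pictures, and whiteness just inside / outside each edge
def box(c,hx,hy,z):
    e=np.radians(YAW);ex=np.array([np.cos(e),np.sin(e),0]);ey=np.array([-ex[1],ex[0],0]);return [np.array([*c,z])+sx*hx*ex+sy*hy*ey for sx,sy in((1,1),(1,-1),(-1,-1),(-1,1))]
for n,im in(("top",a),("scene",b)):
    print(n,"home L",proj(n,np.array(box(rk(-45,-65),45,65,50))/1000).round(1).tolist(),"S",proj(n,np.array(box(rk(-45,-65),30,45,87))/1000).round(1).tolist())
    for d in range(-16,26,3):   # slide guess along rack x: lid near(-x) strip and -y strip brightness
        print(d,end=" ")
        for x,y,z in((-90-d,-115,50),(-90-d,-20,50)):
            u=proj(n,np.array([[*rk(x,y),z]])/1000)[0];print(int(cv2.getRectSubPix(im.min(2),(1,1),tuple(map(float,u)))[0,0]),end=" ")
        for x,y,z in((-25,-130-d,50),(-70,-130-d,50)):
            u=proj(n,np.array([[*rk(x,y),z]])/1000)[0];print(int(cv2.getRectSubPix(im.min(2),(1,1),tuple(map(float,u)))[0,0]),end=" ")
        print(end="; ")
    print()
```

```text
tip rack [-97.9 -61.6] z 21.9 | contact rack x -88.7 z 27.9 tooly [-0.046  0.999  0.003] zdir [ 0.54  0.03 -0.84]
top home L [[228.0, 155.6], [267.3, 154.7], [267.9, 181.2], [228.2, 182.1]] S [[233.1, 156.7], [261.0, 156.1], [261.4, 174.2], [233.3, 174.8]]
-16 148 221 188 146 ; -13 150 238 189 147 ; -10 151 238 190 148 ; -7 150 238 191 148 ; -4 154 229 194 159 ; -1 192 219 192 129 ; 2 211 205 180 62 ; 5 168 160 175 25 ; 8 102 99 171 23 ; 11 59 57 168 22 ; 14 38 35 170 21 ; 17 34 44 172 20 ; 20 42 51 173 21 ; 23 46 49 170 23 ; 
scene home L [[228.7, 292.4], [206.4, 258.9], [237.7, 245.7], [262.1, 276.8]] S [[229.3, 273.6], [213.3, 250.8], [234.9, 241.9], [251.8, 263.5]]
-16 189 231 178 177 ; -13 202 236 177 148 ; -10 218 239 178 121 ; -7 228 239 176 105 ; -4 225 236 173 116 ; -1 186 221 166 136 ; 2 112 188 160 162 ; 5 62 169 149 190 ; 8 51 157 139 214 ; 11 50 136 125 224 ; 14 50 105 113 204 ; 17 50 80 102 160 ; 20 51 69 93 104 ; 23 56 63 87 68 ;
```

The force rises to 18 N at contact x ≈ -89 (home -90): against the back upstand. Withdraw straight back under the bar, then up, and measure with a clear view.

>>> arm_command(gripper=[6.0,6.0,6.0,6.0,6.0], slide=[[0.8,0,-0.5],[3.4,0,-2.2],[6.7,0,-4.4],[9.2,0,-6],[9.2,0,-6]], turn=[[0,0,0],[0,0,0],[0,0,0],[0,0,0],[0,0,0]])

```text
clock: 31.38
position: [0.5676, 0.0629, -0.0064]
tool_rot: [3.138, 0.578, -3.097]
force: [-0.2, 0.4, 0.3]
grip_width: 0.06
```

Run:
```python
from t import *
st();go();a=vision.grab_frame("top");b=vision.grab_frame("scene");cv2.imwrite("pics/raw5t.png",a);cv2.imwrite("pics/raw5s.png",b)
g=a.min(2).astype(np.float32)
def prof(pts):return [int(cv2.getRectSubPix(g,(1,1),tuple(map(float,proj("top",np.array([*rk(x,y),z])/1000))))[0,0]) for x,y,z in pts]
print("-y edge, y=-124..-136")
for x in(-84,-76,-68,-58,-38,-20):print(x,prof([(x,y,50) for y in range(-124,-138,-1)]))
print("near edge x=-84..-98")
for y in(-15,-35,-55,-75,-95,-115):print(y,prof([(x,y,50) for x in range(-84,-99,-1)]))
print("across side wall y=-14..12 at z50")
for x in(-84,-70):print(x,prof([(x,y,50) for y in range(-14,13,2)]))
```

```text
tip rack [-208.4  -62. ] z 22.0 | contact rack x -199.2 z 28.0 tooly [-0.047  0.999  0.003] zdir [ 0.55  0.03 -0.84]
now [567.6  62.9  -6.4] [ 179.8   33.1 -177.4] F [-0.2  0.4  0.3] w 60.0 t 31.38 q [-0.33  0.74  0.05  2.37  2.93  0.54 -1.62]
-y edge, y=-124..-136
-84 [231, 232, 232, 233, 210, 183, 156, 129, 104, 78, 58, 56, 53, 51]
-76 [210, 219, 226, 234, 214, 180, 145, 112, 83, 54, 28, 25, 23, 20]
-68 [147, 147, 147, 147, 136, 115, 93, 73, 57, 42, 27, 25, 25, 24]
-58 [176, 176, 176, 175, 177, 182, 188, 193, 192, 192, 192, 191, 190, 189]
-38 [148, 148, 148, 148, 148, 124, 98, 71, 53, 41, 29, 21, 22, 22]
-20 [148, 148, 148, 147, 147, 135, 111, 86, 65, 60, 54, 48, 47, 47]
near edge x=-84..-98
-15 [235, 232, 228, 225, 222, 219, 216, 210, 205, 199, 182, 159, 136, 116, 100]
-35 [236, 233, 229, 226, 222, 218, 214, 209, 202, 196, 186, 165, 144, 124, 110]
-55 [228, 222, 215, 209, 206, 208, 210, 210, 201, 192, 183, 161, 136, 111, 93]
-75 [230, 226, 221, 216, 212, 209, 207, 205, 197, 185, 173, 158, 135, 112, 89]
-95 [226, 221, 216, 211, 206, 206, 208, 211, 209, 194, 178, 162, 141, 118, 95]
-115 [150, 149, 155, 167, 180, 192, 198, 204, 210, 200, 184, 169, 151, 129, 108]
across side wall y=-14..12 at z50
-84 [235, 235, 234, 234, 233, 203, 188, 207, 178, 127, 86, 63, 64, 67]
-70 [238, 238, 238, 238, 237, 200, 186, 209, 172, 116, 67, 40, 38, 38]
```

The large tub's -y edge is at -130.5 along its whole length, and the near edge is parallel across its width: square, with side gap under about 1 mm. Last check: is the small tub still centred on it?

Run:
```python
from t import *
for n in("top","scene"):
    g=vision.grab_frame(n).min(2).astype(np.float32)
    pr=lambda pts:[int(cv2.getRectSubPix(g,(1,1),tuple(map(float,proj(n,np.array([*rk(x,y),z])/1000))))[0,0]) for x,y,z in pts]
    print(n,"along y (-125..-5 step 4), z87")
    for x in(-70,-60,-50,-45,-35,-25):print(x,pr([(x,y,87) for y in range(-125,-4,4)]))
    print("along x (-90..0 step 3), z87")
    for y in(-80,-65,-50):print(y,pr([(x,y,87) for x in range(-90,1,3)]))
```

```text
top along y (-125..-5 step 4), z87
-70 [169, 170, 183, 189, 202, 221, 219, 226, 229, 196, 209, 228, 217, 216, 215, 219, 220, 220, 219, 218, 218, 201, 204, 204, 208, 208, 205, 211, 219, 215, 196]
-60 [148, 147, 147, 149, 185, 238, 237, 197, 185, 110, 150, 172, 177, 178, 178, 180, 180, 181, 169, 164, 168, 169, 170, 196, 234, 235, 220, 227, 238, 226, 190]
-50 [146, 148, 147, 148, 151, 190, 192, 135, 119, 86, 100, 114, 116, 127, 147, 148, 147, 147, 147, 146, 147, 148, 149, 191, 236, 237, 227, 231, 238, 224, 189]
-45 [147, 148, 148, 147, 137, 203, 201, 151, 135, 87, 101, 111, 111, 140, 147, 147, 146, 146, 146, 147, 147, 148, 148, 192, 237, 238, 236, 236, 238, 224, 189]
-35 [193, 190, 188, 188, 190, 215, 222, 202, 190, 184, 180, 181, 185, 191, 191, 192, 192, 195, 196, 196, 203, 202, 201, 207, 214, 212, 213, 217, 218, 202, 190]
-25 [148, 148, 148, 146, 148, 238, 237, 220, 196, 139, 127, 180, 165, 128, 152, 178, 217, 216, 215, 214, 215, 212, 218, 226, 237, 237, 231, 235, 238, 220, 185]
along x (-90..0 step 3), z87
-80 [238, 238, 221, 163, 118, 162, 217, 225, 210, 191, 166, 147, 147, 124, 95,
[... 1177 characters left out ...]
, 147, 177, 220, 238, 245, 242, 231, 221, 198]
-25 [140, 180, 191, 184, 183, 201, 214, 221, 211, 173, 156, 184, 185, 164, 160, 190, 209, 215, 210, 204, 207, 222, 229, 231, 236, 240, 245, 244, 234, 219, 196]
along x (-90..0 step 3), z87
-80 [55, 55, 55, 59, 89, 156, 212, 226, 219, 203, 188, 169, 147, 119, 106, 119, 131, 128, 115, 101, 114, 165, 188, 167, 158, 171, 178, 168, 147, 137, 153]
-65 [56, 56, 56, 62, 99, 175, 227, 238, 233, 207, 164, 146, 152, 166, 179, 190, 190, 179, 159, 147, 155, 182, 183, 159, 159, 164, 161, 172, 176, 163, 167]
-50 [56, 57, 57, 61, 96, 169, 223, 237, 231, 204, 163, 145, 142, 142, 142, 142, 142, 143, 147, 157, 174, 195, 208, 214, 212, 181, 138, 126, 153, 176, 174]
```

Both cameras put the small tub's lid, taken at height 87 mm, within about 2 mm of home (near edge -74/-76.5 against -75; panel centre at y ≈ -66). It is still seated. The tool stands clear and reads no force, so I hand in.

```bash
python3 -c "
from workcell import bot,job_done
s=bot.observe();print(s['clock'],s['force'].round(1));print(job_done())"
```

```text
31.575 [ 1.1 -1.1 -0.9]
the job is handed in; nothing more can be done
None
```

The small tub is seated on the large one, and the stack is in the rack's corner against both upstands. I handed in at 31.6 s with the tool about 11 cm clear.

**What I did:** I gripped the white small tub and set it on the large tub's lid. Contact came at the expected seated height (28.9 mm, expected 29). I then pushed the stack along the side until it met the side upstand (15 N). Last, I slid it under the shelf with the tool tilted 33° until it met the back upstand (18 N).

**Last checks:**
- **Large tub:** it is square to within about 0.5 mm along both visible edges, and the side gap is estimated at under about 1 mm. One brightness dip at the side upstand could mean a slightly larger gap. I judged it to be edge shading and did not probe it.
- **Small tub:** both cameras place its lid within about 2–3 mm of the centred position at 87 mm height, so it is still seated.

**What went wrong or disagreed:**
- The fingers end roughly 30 mm short of the reported tool point, so the first grasp closed above the lid without moving the tub. I worked around it afterwards.
- The first tilt attempt ran into joint limits, so I had to turn the wrist over in free space.
- My 12 picture views were used up before the last push, so the final checks are numerical only. I did not check the other objects again at the end, but the tool never came near them at low height.

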